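# Pack lens cells in the transport carrier and tighten their retaining rings

### The job

Make the lens cells ready for transport: put every lens cell on the bench ring up into a nest of the carrier (any nest), then push the carrier's lock slide fully to its end stop so that its tongues hold the cells. Only then take the two-pin spanner from its stand, tighten the brass retaining ring of every cell clockwise until it stops, and put the spanner back upright in its stand. Leave the other things on the bench where they are.

Things in the scene. Friction and masses are not known exactly. Their poses are not given: they have to be found in the camera images.
- carrier: fixed grey carrier on the bench, 98 mm (its x) by 272 mm (its y); origin on the bench under the middle nest's centre. On its 12 mm base plate three nests, 68 x 68 mm inside, stand in a row at y = -84, 0, +84 mm, with walls 9 mm high above the nest floor (21 mm above the bench). Behind them (its +x side, x = 39 to 52 mm, up to 30 mm above the bench) runs the lock slide
- nest0 (a point): centre of the floor of nest 0 (carrier y = -84 mm), 12 mm above the bench; axes as the carrier's
- nest1 (a point): centre of the floor of nest 1 (carrier y = 0 mm), 12 mm above the bench; axes as the carrier's
- nest2 (a point): centre of the floor of nest 2 (carrier y = 84 mm), 12 mm above the bench; axes as the carrier's
- lock_slide (a joint): steel lock slide along the carrier's y, in m: 0 open, 0.030 at its end stop (locked), growing to the carrier's +y; 2.5 N of friction, stays where left. Its three tongues (10 mm wide, 24 to 29 mm above the bench) stand between the nests while open (below 0.005) and reach 2 mm above the rear flange edges of seated cells when locked: cells go in or out only while it is open
- lock_knob (a point): centre of the slide's upright black grip block, 50 mm above the bench: 13 mm (carrier x) by 18 mm (carrier y) by 36 mm high, from 30 to 66 mm above the bench; it moves with the slide. Axes as the carrier's
- cell0: loose dark lens cell 0, 0.2 kg (may be absent): flange 64 x 64 x 10 mm at the bottom, above it a square body 48 x 48 mm up to 48 mm height; its sides are parallel to its x and y. Origin at the centre of the underside, z up. Any quarter turn fits any nest with 2 mm play a side; seated, its underside lies on the nest floor
- cell0_centre (a point): centre of cell 0, half-way up (24 mm above its underside), axes as the cell's
- ring0 (a joint): retaining ring of cell 0, in rad: starts at 0 to 0.25 (loose), 1.2 at its stop (fully tight); grows as the ring turns clockwise seen from above. Friction about 0.1 N m, stays where it is left; it turns in place without rising or sinking
- ring0_top (a point): centre of the top face of cell 0's brass ring, 44 mm above the cell's underside and 4 mm below the rim of the 41 mm wide bore; x, y lie in the ring and turn with it, z up. Ring 40 mm outside, 17 mm inside, 6 mm thick, with two 8 mm through holes at 14.5 mm from its centre along its own +y and -y; a further 1 mm free below the ring
- cell1: loose dark lens cell 1, 0.2 kg (may be absent): flange 64 x 64 x 10 mm at the bottom, above it a square body 48 x 48 mm up to 48 mm height; its sides are parallel to its x and y. Origin at the centre of the underside, z up. Any quarter turn fits any nest with 2 mm play a side; seated, its underside lies on the nest floor
- cell1_centre (a point): centre of cell 1, half-way up (24 mm above its underside), axes as the cell's
- ring1 (a joint): retaining ring of cell 1, in rad: starts at 0 to 0.25 (loose), 1.2 at its stop (fully tight); grows as the ring turns clockwise seen from above. Friction about 0.1 N m, stays where it is left; it turns in place without rising or sinking
- ring1_top (a point): centre of the top face of cell 1's brass ring, 44 mm above the cell's underside and 4 mm below the rim of the 41 mm wide bore; x, y lie in the ring and turn with it, z up. Ring 40 mm outside, 17 mm inside, 6 mm thick, with two 8 mm through holes at 14.5 mm from its centre along its own +y and -y; a further 1 mm free below the ring
- cell2: loose dark lens cell 2, 0.2 kg (may be absent): flange 64 x 64 x 10 mm at the bottom, above it a square body 48 x 48 mm up to 48 mm height; its sides are parallel to its x and y. Origin at the centre of the underside, z up. Any quarter turn fits any nest with 2 mm play a side; seated, its underside lies on the nest floor
- cell2_centre (a point): centre of cell 2, half-way up (24 mm above its underside), axes as the cell's
- ring2 (a joint): retaining ring of cell 2, in rad: starts at 0 to 0.25 (loose), 1.2 at its stop (fully tight); grows as the ring turns clockwise seen from above. Friction about 0.1 N m, stays where it is left; it turns in place without rising or sinking
- ring2_top (a point): centre of the top face of cell 2's brass ring, 44 mm above the cell's underside and 4 mm below the rim of the 41 mm wide bore; x, y lie in the ring and turn with it, z up. Ring 40 mm outside, 17 mm inside, 6 mm thick, with two 8 mm through holes at 14.5 mm from its centre along its own +y and -y; a further 1 mm free below the ring
- stand: fixed grey stand, base plate 50 x 70 x 12 mm with a pocket, 16 mm (its x) by 42 mm (its y) inside, walls up to 26 mm above the bench; origin on the bench under the pocket's centre. The spanner stands in it upright, pins down, its y along the stand's y (either way round), its origin 12.5 mm above the bench, the cross bar resting on a pad
- spanner: loose two-pin spanner, 0.14 kg, 74 mm high, starts upright in the stand; origin midway between the pin tips, z up along the handle. Round-tipped pins 4.5 mm thick at y = +14.5 and -14.5 mm stand 5.5 mm out of a cross bar (12 mm in x, 36.5 mm in y, z = 5.5 to 14 mm); above it a neck and the handle. Engaged, its origin is 5.5 mm below the ring's top face
- spanner_handle (a point): centre of the spanner's handle, 52 mm above the pin tips: a flat-sided black block 16 mm (spanner x) by 28 mm (spanner y) by 44 mm high; axes as the spanner's
- power_sensor: black round optical power sensor puck, 48 mm across, 26 mm high; a bystander, loose; origin at the centre of its underside
- dropper_bottle: amber dropper bottle, 32 mm across, 105 mm high; a bystander, loose; origin at the centre of its underside
- filter_frame: square black framed filter lying flat, 50 x 50 x 9 mm; a bystander, loose; origin at the centre of its underside

How it is judged:
By the outcome, as a careful person would: the job done as asked, in the order asked, and still so for the second after the job is handed in, with the robot touching nothing.
Of cell0, cell1, cell2 only 2 to 3 are there at a start; the rules pass over those that are not, and their reading is None.
At some moment in a run one of cell0, cell1, cell2 may be knocked a few centimetres aside while the robot is not near it.
It also fails if it takes over 210 s, if anything falls off the work surface, if the arm or the gripper's body presses on something with over 40 N, if the wrist force passes 120 N, or if a joint passes its speed limit or range.

### The arm

A 7-joint arm with a two-finger parallel gripper is mounted at the origin on a cart in front of the work surface, level with it; the furniture and walls round the work are solid. World frame = base frame: x ahead of the robot, y to its left, z up, the work surface at z = 0. Lengths are in m, angles in rad, forces in N, time in s.
With the tool pointing down it reaches from about 0.425 to 0.925 m from the base axis. Payload 6.8 kg.
Tool frame: the origin (TCP) lies at the very end of the fingers, on their centre line; the grasp point (between the pads) lies r.pinch_z behind it (r.pinch_z is the distance from the TCP to the grasp point, in m); z points along the fingers, y is the line along which they close (so a half turn about z gives the same grasp; the last joint's range is limited). The gripper opens to 85 mm and grips with 20 to 120 N. Pads are 22 mm wide; open, the fingers measure 114 mm over their backs; the gripper's body (76 mm by 85 mm) begins 54 mm behind the grasp point. The pads swing forward as they close: fully open they stand 13 mm farther back than shut.
Start: joints at [1.103, 0.477, 0.022, 1.555, -0.011, 1.109, -0.083], TCP at [0.238, -0.632, 0.231] pointing down, gripper open.
Joint ranges: [-2.96, 2.96], [-0.34, 2.1], [-1.41, 1.46], [0.24, 2.44], [-1.37, 4.51], [0.17, 1.92], [-2.96, 2.96]. Speed limits (rad/s): [2.39, 2.39, 3.14, 3.14, 3.14, 3.14, 3.14].

### API

Orientations are given as a rotation vector (axis times angle).
In Python, from bench import status, grab_frame, camera_model, r gives the robot as it stands. The module is installed in compiled form; this text tells all that it offers.
- The arm moves only by the shell command python3 -m creep 'ROWS' [FORCE]. ROWS is text: rows parted by semicolons, each of 7 numbers parted by spaces: the turn, a rotation vector about the tool's x, y, z in rad, then the shift along the tool's x, y, z in mm, then the opening, from -1 (shut) to 1 (fully open). In form: rx ry rz tx ty tz fingers; .... A call has 1 to 10 rows; each row is the pose to reach, as a shift and turn from the pose commanded when the call began, along the tool's axes at that moment; what a row does not reach only later rows make up. A row lasts 1/8 s, in which the tool goes at most 62.5 mm and 10.7 degrees, less where a joint would pass 70% of its speed; a pose out of reach is approached as far as the arm can. A call with a gripper value outside its range is refused whole. The fingers move at their own pace and stop on an object; FORCE is the grip in N (left out, the last holds). Time passes only in rows, so rows that repeat a pose let the fingers close. It gives the time, the measured TCP pose, the force, the opening and the grip force at its end, in the units of the state.
- status.get_obs(): the state, without advancing time (a new reading comes with each control period).
- grab_frame(name): name is "scene" or "top" or "wrist"; returns (picture, depth): 480x640x3 uint8, red, green, blue; 480x640 float32, m along the optical axis (not along the pixel's ray), 0 where there is no reading.
- camera_model(name): a dict with "K" (3x3 intrinsics, pixels), "D" ([k1, k2, p1, p2, k3] as OpenCV has them; the pictures are not rectified), "rvec" (rotation vector, rad) and "tvec" (3), from world to camera coordinates, as OpenCV has them. Camera axes: x right, y down, z forward; pixel columns grow to the right and rows downward; lengths in m; the calibration is good to about 2 mm. A picture is of the moment at which its call begins: read the wrist's pose just before it. camera_model takes no time and is no camera call; for the wrist camera it gives the pose at the moment of the call.
- r.hand_in(): hands the job in; it is judged then, once.
The state is a dict: "clock": time; "joints": joint angles; "qvel": joint speeds; "tau": joint torques, N m; "tcp_pos": TCP position; "orientation": TCP orientation; "contact_force": force on the tool from outside, world axes, zero at the start; "moment": the same for the moment, N m; "grip_width": finger opening in m; "gripper_force": force on a finger pad.
Only numpy, scipy, OpenCV 4.12 (cv2) and the standard library are available. Lean on these libraries where they do the work, as an engineer would, in place of code of your own. Each camera call takes 0.05 s, during which the arm holds its last target. There are 200 camera calls.

## Working session

There is one attempt and no reset: what is moved stays moved. The work goes in short steps, Python scripts to look and compute and a shell command to move; the robot and the scene stay as the last step left them, time stands still between calls to the robot, and variables do not carry over. Pictures are saved under pics/ and viewed, at most 14 in all, crops included, and the job is handed in when it is done.

```bash
mkdir -p pics; ls; python3 - <<'E'
from bench import status, grab_frame, camera_model, r
import cv2, numpy as np
print(status.get_obs(), r.pinch_z)
for n in ["scene","top","wrist"]:
    im,d=grab_frame(n); cv2.imwrite(f"pics/{n}0.png",im[:,:,::-1]); np.save(f"/tmp/{n}_d.npy",d); print(n,camera_model(n))
E
```

```text
pics
{'clock': 0.0, 'joints': array([ 1.10289651,  0.47782054,  0.02233268,  1.55648924, -0.01150946,
        1.10926566, -0.08310786]), 'qvel': array([-0.00044446,  0.00013443, -0.00041754, -0.00015737, -0.0017039 ,
       -0.00095991,  0.00184922]), 'tau': array([-5.33515743e-05, -5.96436274e+01,  1.60810098e+00, -2.81193298e+01,
        1.24932468e-02,  9.46217158e-03,  1.65642740e-05]), 'tcp_pos': array([ 0.23743769, -0.63121618,  0.23029591]), 'orientation': array([-3.08911921e+00, -5.61830710e-01,  7.16372574e-04]), 'contact_force': array([-0.03324613,  0.01442012, -0.5423048 ]), 'moment': array([ 0.02220469,  0.07432163, -0.04952447]), 'gripper_force': 0.0, 'grip_width': 0.08535204671853089} 0.0187
scene {'K': array([[613.03846906,   0.        , 318.95838553],
       [  0.        , 613.03846906, 237.43279569],
       [  0.        ,   0.        ,   1.        ]]), 'D': array([-0.02838572,  0.        ,  0.        ,  0.        ,  0.        ]), 'rvec': array([ 0.70647809, -2.4553033 ,  1.303258  ]), 'tvec': array([0.49766292, 0.18529994, 1.57504951])}
top {'K': array([[587.05759651,   0.        , 316.39630086],
       [  0.        , 587.05759651, 234.07300278],
       [  0.        ,   0.        ,   1.        ]]), 'D': array([0.00375295, 0.        , 0.        , 0.        , 0.        ]), 'rvec': array([ 2.15656651, -2.21708628,  0.04470775]), 'tvec': array([0.11142748, 0.54082718, 1.50072356])}
wrist {'K': array([[364.32452748,   0.        , 326.22867099],
       [  0.        , 364.32452748, 242.74531097],
       [  0.        ,   0.        ,   1.        ]]), 'D': array([-0.07272258,  0.        ,  0.        ,  0.        ,  0.        ]), 'rvec': array([-2.37336814,  1.63920927,  0.24957212]), 'tvec': array([-0.67336317, -0.04015388,  0.37992331])}
```

View pics/top0.png

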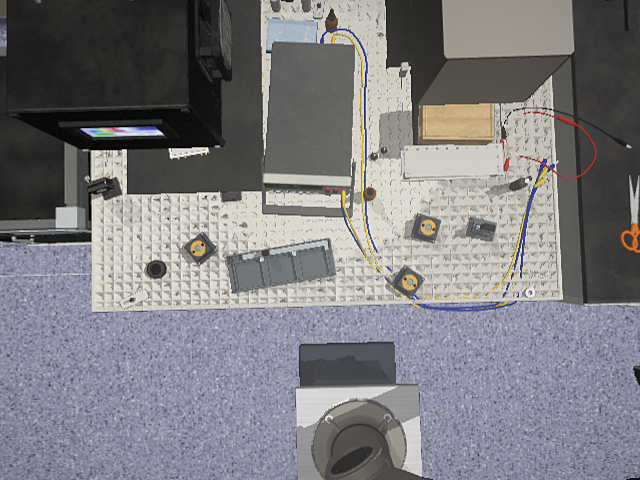

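View pics/scene0.png

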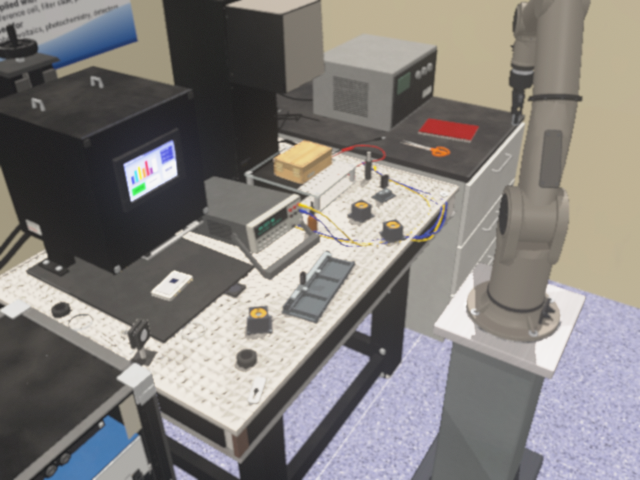

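The top view shows cells (brass rings) at about (199,248), (427,228) and (408,281). The carrier is at (280,266) with its slide at the back, the spanner stand at (482,229), the puck at (156,269) and the bottle at (369,194). Next I'll get rough positions.

```bash
cat > h.py <<'E'
from bench import status, grab_frame, camera_model, r
import cv2, numpy as np
from scipy.spatial.transform import Rotation as R
def cast(m,uv,z):
    """pixels -> world points on the plane z"""
    uv=np.asarray(uv,float).reshape(-1,1,2)
    n=cv2.undistortPoints(uv,m["K"],m["D"]).reshape(-1,2)
    Rm=cv2.Rodrigues(m["rvec"])[0]; c=-Rm.T@m["tvec"]
    d=np.c_[n,np.ones(len(n))]@Rm
    return c+d*((z-c[2])/d[:,2])[:,None]
def proj(m,P): return cv2.projectPoints(np.asarray(P,float).reshape(-1,1,3),m["rvec"],m["tvec"],m["K"],m["D"])[0].reshape(-1,2)
def shot(name):
    m=camera_model(name); im,d=grab_frame(name); return m,im,d
def deproj(m,d,uv):
    u,v=np.round(uv).astype(int); return d[v,u]
def brass(im,lo=(8,90,110),hi=(28,255,255)):
    return cv2.inRange(cv2.cvtColor(im,cv2.COLOR_RGB2HSV),lo,hi)
def blobs(mask,amin,amax=1e9):
    cs=cv2.findContours(mask,cv2.RETR_EXTERNAL,cv2.CHAIN_APPROX_NONE)[0]
    return [c for c in cs if amin<cv2.contourArea(c)<amax]
def pose():
    o=status.get_obs(); Rm=R.from_rotvec(o["orientation"]); return o,Rm
def yaw(Rm): 
    y=Rm.as_matrix()[:,1]; return np.arctan2(y[1],y[0])
def go(x,y,z,yw=None):
    """tool-axis turn and shift (mm) to the pointing-down pose at x,y,z, tool y axis at world angle yw (mod pi)"""
    o,Rm=pose()
    if yw is None: yw=yaw(Rm)
    yw=yaw(Rm)+(yw-yaw(Rm)+np.pi/2)%np.pi-np.pi/2
    ya=np.array([np.cos(yw),np.sin(yw),0]); za=np.array([0,0,-1.]); 
    T=R.from_matrix(np.c_[np.cross(ya,za),ya,za])
    rv=(Rm.inv()*T).as_rotvec(); t=Rm.inv().apply(np.array([x,y,z])-o["tcp_pos"])*1000
    print("go",np.round(rv,3),np.round(t,1),"rows>=",np.ceil(max(np.linalg.norm(t)/62.5,np.degrees(np.linalg.norm(rv))/10.7)))
E
python3 - <<'E'
from h import *
o,Rm=pose(); print("yaw",np.degrees(yaw(Rm)))
m,im,d=shot("top"); k=brass(im)
for c in blobs(k,60,1500):
    (u,v),rad=cv2.minEnclosingCircle(c)
    if not(150<v<310): continue
    print(np.round([u,v,rad]), np.round(cast(m,[u,v],.044),3))
for n,uv,z in [("c_bl",(232,293),.021),("c_br",(335,275),.021),("c_tl",(227,255),.03),("c_tr",(330,240),.03),("spanner",(482,229),.05),("puck",(156,269),.026),("bottle",(369,194),.1),("frame",(232,196),.01)]: print(n,np.round(cast(m,uv,z),3), np.round(deproj(m,d,uv),3))
cv2.imwrite("pics/topcrop.png",cv2.resize(im[180:310,180:520,::-1],None,fx=2.35,fy=2.35,interpolation=cv2.INTER_CUBIC))
E
```

```text
yaw -69.38348174578249
[409. 282.   8.] [[ 0.415 -0.135  0.044]]
[198. 248.   8.] [[0.515 0.398 0.044]]
[635. 238.  15.] [[ 0.51  -0.702  0.044]]
[428. 227.   8.] [[ 0.552 -0.186  0.044]]
[509. 248.  45.] [[ 0.492 -0.388  0.044]]
[360. 232.  45.] [[ 0.546 -0.013  0.044]]
[540. 177.  11.] [[ 0.671 -0.475  0.044]]
c_bl [[0.398 0.317 0.021]] 1.518
c_br [[0.437 0.052 0.021]] 1.512
c_tl [[0.496 0.326 0.03 ]] 1.526
c_tr [[0.527 0.062 0.03 ]] 1.525
spanner [[ 0.543 -0.321  0.05 ]] 1.457
puck [[0.465 0.51  0.026]] 1.514
bottle [[ 0.634 -0.036  0.1  ]] 1.469
frame [[0.65  0.314 0.01 ]] 1.538
```

View pics/topcrop.png

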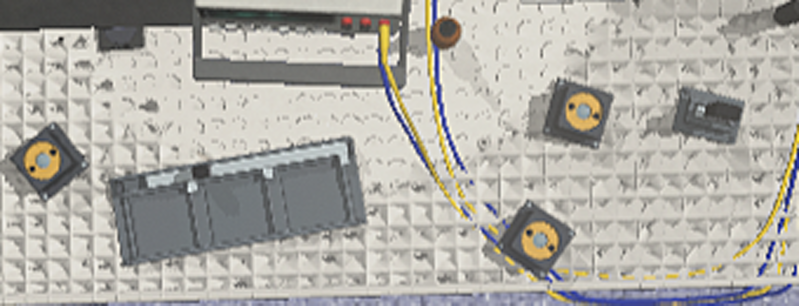

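```bash
python3 - <<'E'
from h import *
o,Rm=pose(); m=camera_model("wrist"); Rc=cv2.Rodrigues(m["rvec"])[0]; c=-Rc.T@m["tvec"]
print("cam in tool",Rm.inv().apply(c-o["tcp_pos"])*1000, "axis in tool",Rm.inv().apply(Rc[2]), "up",Rm.inv().apply(-Rc[1]))
go(.552,-.21,.20,np.radians(-80))
E
```

```text
cam in tool [  75.46448688   -1.12129433 -143.48280532] axis in tool [-2.95967678e-01  8.52029515e-04  9.55197575e-01] up [ 0.95519593 -0.00179597  0.29596877]
go [-0.001  0.     0.185] [ 442.7 -283.7   31. ] rows>= 9.0
```

```bash
python3 -m creep '0 0 0.02 49 -31 3 1; 0 0 0.04 98 -63 7 1; 0 0 0.06 148 -95 10 1; 0 0 0.08 197 -126 14 1; 0 0 0.1 246 -158 17 1; 0 0 0.12 295 -189 21 1; 0 0 0.15 344 -221 24 1; 0 0 0.17 394 -252 28 1; 0 0 0.185 443 -284 31 1; 0 0 0.185 443 -284 31 1'
python3 - <<'E'
from h import *
m,im,d=shot("wrist"); cv2.imwrite("pics/w1.png",im[:,:,::-1])
E
```

```text
clock: 1.45
tcp_pos: [0.5553, -0.2036, 0.1999]
orientation: [-3.125, -0.289, -0.002]
contact_force: [-1.0, -0.9, -0.2]
grip_width: 0.0854
gripper_force: 0.0
```

View pics/w1.png

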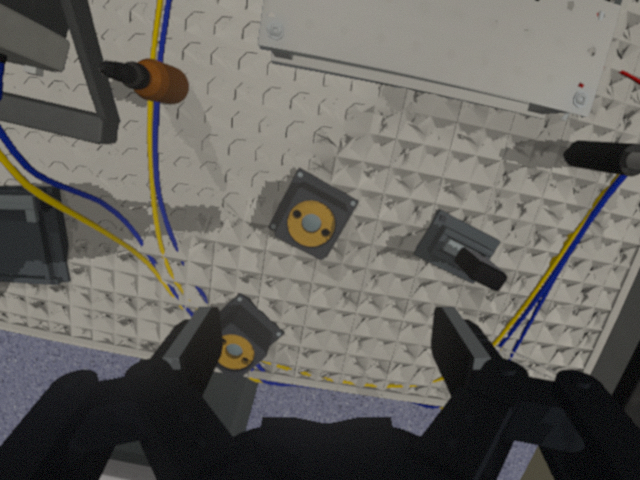

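The wrist view shows cell A at (313,217), cell B at (234,345) beside the left finger and the stand with spanner at (460,250). I'll use the depth at the body-top height to get each cell's centre and angle.

```bash
cat >> h.py <<'E'
def cloud(m,d):
    v,u=np.mgrid[0:480,0:640]; uv=np.stack([u,v],-1).reshape(-1,1,2).astype(float)
    n=cv2.undistortPoints(uv,m["K"],m["D"]).reshape(480,640,2)
    P=np.concatenate([n*d[...,None],d[...,None]],-1)-m["tvec"]
    return P@cv2.Rodrigues(m["rvec"])[0]
def rects(P,d,zlo,zhi,amin=300):
    """flat tops in a height band: pixel centre, world centre, sizes (mm), world angle of a side (deg, mod 90), median z"""
    k=((P[...,2]>zlo)&(P[...,2]<zhi)&(d>.15)).astype(np.uint8)*255
    k=cv2.morphologyEx(k,cv2.MORPH_OPEN,np.ones((3,3)))
    out=[]
    for c in blobs(k,amin):
        pm=np.zeros_like(k); cv2.drawContours(pm,[c],-1,255,-1)
        q=P[(pm>0)&(k>0)]
        (x,y),(a,b),ang=cv2.minAreaRect(c.reshape(-1,2)[:,None].astype(np.float32)) 
        e=P[c[:,0,1],c[:,0,0]]; (wx,wy),(wa,wb),wang=cv2.minAreaRect(e[:,:2].astype(np.float32))
        out.append((np.round([x,y]),np.round([wx,wy],4),np.round([wa*1000,wb*1000],1),round(wang,1),round(float(np.median(q[:,2])),4)))
    return out
def rings(m,im,z=.044,amin=300):
    """brass rings: centre at height z, size, hole-line world angle (deg mod 180) """
    k=brass(im); out=[]
    for c in blobs(k,amin):
        (u,v),(a,b),_=cv2.fitEllipse(cv2.convexHull(c))
        if min(a,b)<.75*max(a,b): continue
        W=cast(m,c[:,0],z); (wx,wy),(wa,wb),_=cv2.fitEllipse(cv2.convexHull(W[:,:2].astype(np.float32)))
        pm=np.zeros_like(k); cv2.ellipse(pm,((u,v),(a*.93,b*.93),_),255,-1)
        g=cv2.cvtColor(im,cv2.COLOR_RGB2GRAY); 
        cs=cv2.findContours(cv2.bitwise_and(pm,cv2.bitwise_not(k)),cv2.RETR_EXTERNAL,cv2.CHAIN_APPROX_NONE)[0]
        H=[]
        for h in cs:
            M=cv2.moments(h)
            if M["m00"]<8: continue
            w=cast(m,[M["m10"]/M["m00"],M["m01"]/M["m00"]],z)[0]; rad=np.hypot(w[0]-wx,w[1]-wy)
            if .010<rad<.019: H.append((w,rad))
        out.append((np.round([u,v]),np.round([wx,wy],4),np.round([wa*1000,wb*1000],1),[ (round(float(np.degrees(np.arctan2(w[1]-wy,w[0]-wx))),1),round(float(rad*1000),1)) for w,rad in H]))
    return out
E
python3 - <<'E'
from h import *
m,im,d=shot("wrist"); P=cloud(m,d)
for t in rects(P,d,.041,.054): print("top",*t)
for t in rects(P,d,.080,.10,100): print("span",*t)
for t in rings(m,im): print("ring",*t)
E
```

```text
top [232. 350.] [ 0.4155 -0.1385] [48.2 48.4] 55.3 0.0459
top [307. 220.] [ 0.5531 -0.1899] [48.1 48.4] 72.3 0.0464
top [148.  77.] [ 0.6428 -0.0491] [23.8 31.5] 79.9 0.049
top [87. 61.] [6.478e-01 6.000e-04] [ 9.7 42.3] 86.2 0.0479
span [484. 272.] [ 0.5471 -0.3318] [28.7 16.8] 74.0 0.0871
span [ 50. 201.] [0.5447 0.    ] [21.   5.9] 33.9 0.0897
span [ 24. 165.] [0.5688 0.0198] [22.7  6.7] 18.1 0.0912
span [633. 156.] [ 0.656  -0.4183] [13.2  6.4] 0.1 0.0856
span [115.  69.] [ 0.6433 -0.0466] [12.9  8.1] 1.0 0.0901
span [29. 30.] [0.6526 0.0159] [26.8 55.4] 48.9 0.0899
ring [231. 349.] [ 0.4139 -0.1384] [37.4 38. ] [(-123.2, 13.9)]
ring [306. 220.] [ 0.5523 -0.1892] [38.5 39.3] [(-110.7, 14.7), (64.7, 14.2)]
```

```bash
python3 -c "
from h import *
go(.5528,-.1897,.10,np.radians(72.3)); go(.5528,-.1897,.013,np.radians(72.3))"
```

```text
go [0.    0.001 0.485] [  4.  -19.4 100. ] rows>= 3.0
go [0.    0.001 0.485] [  4.1 -19.4 187. ] rows>= 4.0
```

```bash
python3 -m creep '0 0 0.18 4 -19 50 1; 0 0 0.36 4 -19.4 90 1; 0 0 0.485 4 -19.4 100 1; 0 0 0.485 4 -19.4 100 1; 0 0 0.485 4 -19.4 100 1;0 0 0.485 4 -19.4 100 1'
python3 - <<'E'
from h import *
m,im,d=shot("wrist"); P=cloud(m,d)
for t in rects(P,d,.041,.054): print("top",*t)
for t in rings(m,im): print("ring",*t)
go(.5528,-.1897,.013,np.radians(72.3))
E
```

```text
clock: 2.3
tcp_pos: [0.5533, -0.1909, 0.1013]
orientation: [3.104, -0.485, 0.003]
contact_force: [-0.1, -0.4, -0.7]
grip_width: 0.0852
gripper_force: 0.0
top [326. 264.] [ 0.5528 -0.1897] [48.3 48.8] 71.7 0.0461
top [ 46. 193.] [ 0.643  -0.0494] [24.1 31.3] 83.6 0.0491
ring [325. 265.] [ 0.5523 -0.189 ] [38.3 39.4] [(164.8, 16.9), (-111.1, 14.9), (64.5, 14.3)]
go [-0.    -0.002 -0.001] [-0.9 -0.9 88.2] rows>= 2.0
```

```bash
python3 -m creep '0 0 -0.005 -0.5 -0.5 45 1; 0 0 -0.005 -0.5 -1 75 1; 0 0 -0.005 -0.5 -1 88 1; 0 0 -0.005 -0.5 -1 88 1; 0 0 -0.005 -0.5 -1 88 0; 0 0 -0.005 -0.5 -1 88 -0.5;0 0 -0.005 -0.5 -1 88 -0.5;0 0 -0.005 -0.5 -1 88 -0.5;0 0 -0.005 -0.5 -1 88 -0.5' 50
python3 -m creep '0 0 0 0 0 -10 -0.5;0 0 0 0 0 -30 -0.5;0 0 0 0 0 -60 -0.5;0 0 0 0 0 -110 -0.5;0 0 0 0 0 -150 -0.5;0 0 0 0 0 -150 -0.5'
python3 -c "
from h import *
go(.48,.04,.20,np.radians(98.4))"
```

```text
clock: 3.48
tcp_pos: [0.5537, -0.1895, 0.0137]
orientation: [3.105, -0.478, 0.004]
contact_force: [-0.3, -0.3, 6.3]
grip_width: 0.0476
gripper_force: 53.1
clock: 4.22
tcp_pos: [0.5551, -0.1898, 0.167]
orientation: [3.104, -0.478, 0.013]
contact_force: [0.1, -0.9, -2.6]
grip_width: 0.0472
gripper_force: 52.2
go [ 0.001 -0.008 -0.452] [-140.4 -196.6  -34. ] rows>= 4.0
```

```bash
python3 -c "
from h import *
go(.44,.17,.28,np.radians(98.4))"
```

```text
go [ 0.001 -0.008 -0.452] [-217.  -308.6 -114.6] rows>= 7.0
```

```bash
python3 -m creep '0 0 0 -10 -10 -50 -0.5;0 0 -0.08 -40 -55 -75 -0.5;0 0 -0.15 -75 -105 -90 -0.5;0 0 -0.22 -110 -155 -100 -0.5;0 0 -0.3 -145 -205 -110 -0.5;0 0 -0.37 -180 -255 -114 -0.5;0 -0.004 -0.452 -217 -308 -115 -0.5;0 -0.008 -0.452 -217 -308 -115 -0.5;0 -0.008 -0.452 -217 -308 -115 -0.5'
python3 - <<'E'
from h import *
m,im,d=shot("wrist"); cv2.imwrite("pics/w2.png",im[:,:,::-1]); np.save("/tmp/w2.npy",d)
P=cloud(m,d); np.save("/tmp/P2.npy",P)
for t in rects(P,d,.015,.034): print("carrier",*t)
for t in rects(P,d,.055,.075,60): print("knob",*t)
E
```

```text
clock: 5.35
tcp_pos: [0.4378, 0.1693, 0.2766]
orientation: [-3.133, -0.231, 0.014]
contact_force: [-0.2, -0.3, -2.1]
grip_width: 0.0475
gripper_force: 53.1
carrier [566. 246.] [ 0.4223 -0.119 ] [25.1 54. ] 83.1 0.0247
carrier [317. 169.] [0.4673 0.1853] [ 96.7 266.7] 8.6 0.023
carrier [ 29. 133.] [0.4645 0.509 ] [48.  46.5] 14.7 0.024
carrier [141.  98.] [0.5129 0.3781] [32.9 64.3] 83.8 0.0246
carrier [404.  43.] [0.6135 0.1169] [233.6  51.5] 88.4 0.031
knob [523. 148.] [ 0.5247 -0.0095] [19.8  5.1] 28.4 0.0659
knob [280. 136.] [0.4983 0.2232] [12.2 19.7] 8.2 0.0661
knob [588.  26.] [ 0.6421 -0.0409] [18.9 10.6] 38.0 0.0694
```

View pics/w2.png

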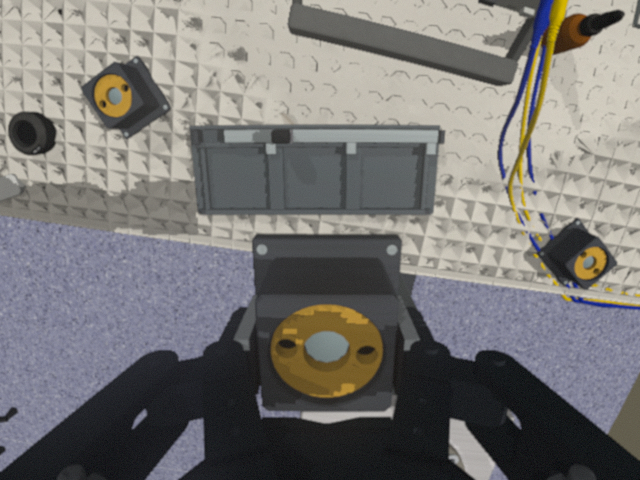

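The carrier shows at (317,169) with the knob at (280,136). The held cell is squarely gripped, its ring at (327,350). Cell C is at (125,97), cell B at (580,255) and the puck at (30,132). The knob doesn't sit where the carrier's outline says it should, by about 6 mm, so I'll measure the nests themselves.

```bash
python3 - <<'E'
from h import *
o,_=pose(); print(o["tcp_pos"],np.degrees(yaw(_)))
m,im,d=shot("wrist"); P=cloud(m,d); np.save("/tmp/P2.npy",P); np.save("/tmp/d2.npy",d)
np.set_printoptions(precision=1,suppress=True,linewidth=200)
print("knob",*[t for t in rects(P,d,.055,.075,60) if abs(t[0][0]-280)<30])
a=np.radians(8.5); ux=np.array([np.cos(a),np.sin(a)]);uy=np.array([-ux[1],ux[0]])
L=(P[...,:2]-[.4643,.1849]); X=L@ux*1000; Y=L@uy*1000; Z=P[...,2]*1000
ok=d>.15
for y0 in(-84,0,84):
    print(y0,[(x,*np.percentile(Z[ok&(abs(Y-y0)<15)&(abs(X-x)<1)],[50]).round(1)) for x in range(-52,62,2) if (ok&(abs(Y-y0)<15)&(abs(X-x)<1)).sum()>3])
print([(y,*np.percentile(Z[ok&(abs(X)<12)&(abs(Y-y)<1)],[50]).round(1)) for y in range(-144,145,2) if (ok&(abs(X)<12)&(abs(Y-y)<1)).sum()>3])
k=cv2.erode(((Z>5)&(Z<15)&(abs(X)<40)&(abs(Y)<130)).astype(np.uint8)*255,np.ones((2,2)))
for c in blobs(k,1000):
    e=P[c[:,0,1],c[:,0,0]]; print(cv2.minAreaRect(e[:,:2].astype(np.float32)*1000))
# held ring
h=.2766-.0137+.044
for t in rings(m,im,h): print("held",t)
E
```

```text
[0.4381391  0.16852426 0.27664566] -81.67923094148726
knob (array([280., 136.]), array([0.5, 0.2]), array([12. , 19.5]), 8.5, 0.0663)
-84 [(-52, np.float64(6.0)), (-50, np.float64(6.9)), (-46, np.float64(21.4)), (-44, np.float64(21.4)), (-42, np.float64(21.9)), (-40, np.float64(20.5)), (-38, np.float64(13.3)), (-36, np.float64(12.8)), (-34, np.float64(12.8)), (-32, np.float64(12.5)), (-30, np.float64(13.1)), (-28, np.float64(12.7)), (-26, np.float64(12.6)), (-24, np.float64(12.6)), (-22, np.float64(13.0)), (-20, np.float64(13.0)), (-18, np.float64(12.8)), (-16, np.float64(12.7)), (-14, np.float64(13.2)), (-12, np.float64(12.9)), (-10, np.float64(13.0)), (-8, np.float64(13.1)), (-6, np.float64(12.8)), (-4, np.float64(13.4)), (-2, np.float64(13.1)), (0, np.float64(13.1)), (2, np.float64(13.0)), (4, np.float64(12.9)), (6, np.float64(13.1)), (8, np.float64(13.4)), (10, np.float64(13.0)), (12, np.float64(13.0)), (14, np.float64(13.0)), (16, np.float64(13.1)), (18, np.float64(12.8)), (20, np.float64(13.0)), (22, np.float64(13.0)), (24, np.float64(13.0)), (26, np.float64(12.8)), (28, np.flo
[... 6557 characters left out ...]
, np.float64(12.8)), (136, np.float64(12.7)), (138, np.float64(12.4)), (140, np.float64(8.0)), (142, np.float64(7.1)), (144, np.float64(5.7))]
((444.69866943359375, 270.14398193359375), (66.15740966796875, 66.9823989868164), 8.609890937805176)
((470.15435791015625, 101.99595642089844), (66.7536849975586, 66.23959350585938), 8.245231628417969)
((457.5042419433594, 185.62774658203125), (65.97522735595703, 67.91033172607422), 9.127362251281738)
held (array([327., 350.]), array([0.4, 0.2]), array([39.4, 39.9]), [(152.7, 16.5), (-83.8, 14.0), (90.2, 14.2)])
held (array([589., 263.]), array([0.5, 0.1]), array([11.2, 12.2]), [])
held (array([112.,  96.]), array([0.5, 0.2]), array([11.7, 12.1]), [])
```

```bash
cat >> h.py <<'E'
CA=np.radians(8.6); UX=np.array([np.cos(CA),np.sin(CA)]); UY=np.array([-UX[1],UX[0]]); C0=np.array([.4575,.186])
def nest(i): return C0+UY*.084*(i-1)
def held(m,im,o,Rm,dz=.0303):
    """held cell's ring centre relative to TCP in tool axes (mm); ring top is dz above TCP"""
    for t in rings(m,im,o["tcp_pos"][2]+dz,3000): print("held ring, tool axes mm",Rm.inv().apply(np.r_[t[1],o["tcp_pos"][2]+dz]-o["tcp_pos"])*1000,t[3])
E
python3 - <<'E'
from h import *
o,Rm=pose(); m,im,d=shot("wrist"); held(m,im,o,Rm)
P=cloud(m,d); print([t for t in rects(P,d,o["tcp_pos"][2]+.028,o["tcp_pos"][2]+.04,2000)])
n=nest(0); print(n); go(*n,.10,np.radians(98.6))
E
```

```text
held ring, tool axes mm [ -1.17235148   0.05494357 -30.29087805] [(162.1, 15.6), (-85.5, 13.5), (91.2, 14.6), (41.1, 18.6)]
[]
[0.47006097 0.10294446]
go [-0.001  0.009 -0.006] [ 23.4  69.3 176.5] rows>= 4.0
```

```bash
python3 -m creep '0 0.004 -0.006 8 23 50 -0.5;0 0.009 -0.006 16 46 90 -0.5;0 0.009 -0.006 24.6 69.3 130 -0.5;0 0.009 -0.006 24.6 69.3 160 -0.5;0 0.009 -0.006 24.6 69.3 176 -0.5;0 0.009 -0.006 24.6 69.3 176 -0.5;0 0.009 -0.006 24.6 69.3 176 -0.5'
python3 - <<'E'
from h import *
m,im,d=shot("wrist"); cv2.imwrite("pics/w3.png",im[:,:,::-1]); o,Rm=pose(); held(m,im,o,Rm)
n=nest(0)+UX*.0012; go(*n,.05,np.radians(98.6)); go(*n,.0255,np.radians(98.6)); print(o["contact_force"])
E
```

```text
clock: 6.38
tcp_pos: [0.4723, 0.1054, 0.1021]
orientation: [-3.13, -0.24, -0.005]
contact_force: [-0.2, 0.7, -1.9]
grip_width: 0.0473
gripper_force: 53.1
held ring, tool axes mm [ -1.35237277  -0.8109612  -30.30363362] [(171.8, 17.3), (-84.2, 13.4), (90.8, 13.5)]
go [-0.002 -0.004  0.003] [-1.7  2.3 52.2] rows>= 1.0
go [-0.002 -0.004  0.003] [-1.7  2.3 76.7] rows>= 2.0
[ 0.76132225 -0.53407967 -1.50716333]
```

View pics/w3.png

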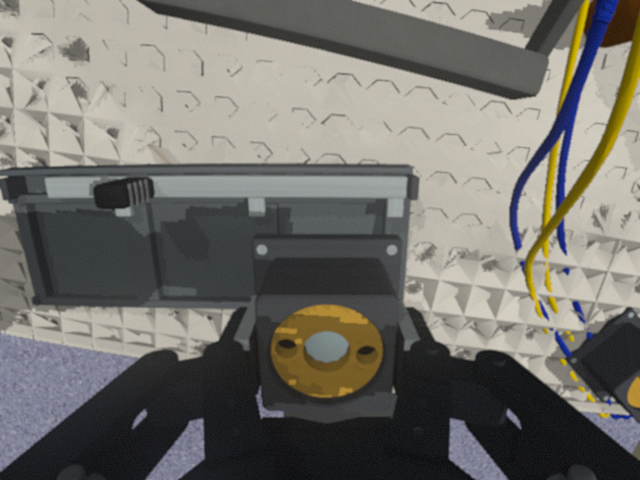

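The held cell is over nest 0, flange aligned with the nest walls. I'll lower it to just above the walls and re-check.

```bash
python3 -m creep '0 0 0 0 0 30 -0.5;0 0 0.003 -1 1.5 52 -0.5;0 0 0.003 -1 1.5 52 -0.5;0 0 0.003 -1 1.5 52 -0.5;0 0 0.003 -1 1.5 52 -0.5'
python3 - <<'E'
from h import *
m,im,d=shot("wrist"); o,Rm=pose(); held(m,im,o,Rm); P=cloud(m,d)
n=nest(0)+UX*.0012; go(*n,.0255,np.radians(98.6)); print(o["contact_force"])
# carrier recheck: knob
print([t for t in rects(P,d,.055,.075,100)], C0+UX*.0455+UY*.0307)
E
```

```text
clock: 7.05
tcp_pos: [0.4717, 0.1039, 0.0502]
orientation: [-3.13, -0.235, -0.005]
contact_force: [0.2, -0.4, -3.2]
grip_width: 0.0472
gripper_force: 53.0
held ring, tool axes mm [ -0.97265885  -0.23183552 -30.30299463] [(172.2, 17.0), (-86.1, 13.4), (91.5, 14.1), (51.8, 18.1)]
go [-0.002 -0.003 -0.   ] [-0.4  0.7 24.5] rows>= 1.0
[-0.13681325  0.66457584 -1.9187217 ]
[] [0.49789768 0.22315868]
```

```bash
python3 -m creep '0 0 0 -0.4 0.7 6 -0.5;0 0 0 -0.4 0.7 12 -0.5;0 0 0 -0.4 0.7 18 -0.5;0 0 0 -0.4 0.7 22 -0.5;0 0 0 -0.4 0.7 24 -0.5;0 0 0 -0.4 0.7 24 -0.5'
```

```text
clock: 7.85
tcp_pos: [0.4701, 0.1027, 0.0256]
orientation: [-3.132, -0.235, -0.001]
contact_force: [-5.0, 0.1, 10.8]
grip_width: 0.0474
gripper_force: 54.6
```

```bash
python3 -m creep '0 0 0 0 0 0 0.45;0 0 0 0 0 0 0.45;0 0 0 0 0 0 0.45;0 0 0 0 0 0 0.45;0 0 0 0 0 -50 0.45;0 0 0 0 0 -100 0.45;0 0 0 0 0 -150 0.45;0 0 0 0 0 -180 0.45;0 0 0 0 0 -180 0.45' 
python3 - <<'E'
from h import *
m,im,d=shot("wrist"); P=cloud(m,d); cv2.imwrite("pics/w4.png",im[:,:,::-1])
for t in rects(P,d,.041,.065): print("top",*t)
for z in(.044,.056):
  for t in rings(m,im,z): print("ring",*t)
print("nest0",nest(0))
E
```

```text
clock: 8.98
tcp_pos: [0.4718, 0.1029, 0.2074]
orientation: [-3.13, -0.234, -0.01]
contact_force: [-0.0, -1.0, -0.1]
grip_width: 0.0621
gripper_force: 0.0
top [564. 314.] [ 0.4162 -0.1373] [49.3 48.6] 53.7 0.0461
top [327. 226.] [0.4696 0.1032] [48.7 48.1] 8.4 0.0574
top [ 18. 125.] [0.5138 0.3799] [34.5 63.9] 84.4 0.0457
top [541.  42.] [ 0.6419 -0.0413] [32.  25.9] 36.9 0.0499
ring [326. 228.] [0.466  0.1033] [41.3 41.7] [(-85.1, 15.6), (91.5, 14.8)]
ring [326. 228.] [0.4691 0.1037] [39.7 40.1] [(-85.1, 15.0), (91.5, 14.2)]
nest0 [0.47006097 0.10294446]
```

```bash
python3 - <<'E'
from h import *
o,Rm=pose(); print(o["joints"].round(2), np.degrees(yaw(Rm)))
go(.416,-.138,.13,np.radians(54.5)); go(.416,-.138,.13,np.radians(-35.5))
E
```

```text
[-0.07  0.2  -0.3   2.02  0.07  0.93 -1.84] -81.43025984770698
go [-0.003 -0.003  0.769] [-90.2 229.8  75. ] rows>= 5.0
go [-0.    -0.004 -0.802] [-90.2 229.8  75. ] rows>= 5.0
```

```bash
python3 -m creep '0 0 0 0 40 0 1;0 0 -0.1 -20 85 0 1;0 0 -0.25 -40 130 10 1;0 0 -0.4 -60 170 30 1;0 0 -0.55 -80 210 50 1;0 0 -0.7 -90 229 70 1;0 -0.004 -0.802 -90 230 75 1;0 -0.004 -0.802 -90 230 75 1;0 -0.004 -0.802 -90 230 75 1'
cat >> h.py <<'E'
def look(*zs,lo=.041,hi=.054,amin=300):
    m,im,d=shot("wrist"); P=cloud(m,d)
    for t in rects(P,d,lo,hi,amin): print("top",*t)
    for z in zs:
        for t in rings(m,im,z): print("ring",z,*t)
    return m,im,d,P
E
python3 - <<'E'
from h import *
look(.044); o,R_=pose(); print(o["tcp_pos"],o["joints"].round(2)); go(.416,-.138,.013,np.radians(-35.5))
E
```

```text
clock: 10.15
tcp_pos: [0.4154, -0.1379, 0.1291]
orientation: [-2.792, -1.437, 0.004]
contact_force: [-0.6, 0.2, -0.1]
grip_width: 0.0854
gripper_force: 0.0
top [328. 250.] [ 0.4158 -0.1377] [48.3 48.2] 53.9 0.0463
ring 0.044 [328. 250.] [ 0.4153 -0.1379] [39.3 40.2] [(-125.0, 14.6), (53.0, 14.7)]
[ 0.41564068 -0.13783575  0.12932425] [ 0.38  0.24 -0.23  2.18  0.08  0.72 -0.53]
go [-0.002  0.001 -0.   ] [  0.2   0.6 116.3] rows>= 2.0
```

```bash
python3 -m creep '0 0 0.008 0 0 50 1;0 0 0.008 0 0.2 95 1;0 0 0.008 0 0.2 116 1;0 0 0.008 0 0.2 116 1;0 0 0.008 0 0.2 116 0;0 0 0.008 0 0.2 116 -0.5;0 0 0.008 0 0.2 116 -0.5;0 0 0.008 0 0.2 116 -0.5;0 0 0.008 0 0.2 116 -0.5' 50
python3 -m creep '0 0 0 0 0 -10 -0.5;0 0 0 0 0 -40 -0.5;0 0 0 0 0 -90 -0.5;0 0 0 0 0 -150 -0.5;0 0 0 0 0 -190 -0.5;0 0 0 0 0 -190 -0.5;0 0 0 0 0 -190 -0.5'
python3 - <<'E'
from h import *
m,im,d=shot("wrist"); o,Rm=pose(); held(m,im,o,Rm); print(o["joints"].round(2))
n=nest(1)+UX*.000; go(*n,.20,np.radians(98.6))
E
```

```text
clock: 11.32
tcp_pos: [0.4165, -0.1386, 0.0147]
orientation: [2.798, 1.427, -0.001]
contact_force: [-0.4, 0.6, 6.5]
grip_width: 0.0475
gripper_force: 51.5
clock: 12.2
tcp_pos: [0.415, -0.1383, 0.203]
orientation: [-2.797, -1.427, 0.005]
contact_force: [-0.1, 0.8, -2.7]
grip_width: 0.0472
gripper_force: 52.5
held ring, tool axes mm [ -0.58915731  -0.79589921 -30.295663  ] [(-124.6, 13.9), (49.1, 15.5)]
[ 0.42  0.13 -0.26  2.11  0.04  0.91 -0.49]
go [-0.003  0.004  0.794] [ 287.7 -155.5    2.3] rows>= 6.0
```

```bash
python3 -m creep '0 0 0.06 40 -22 0 -0.5;0 0 0.18 85 -45 0 -0.5;0 0 0.30 130 -70 0 -0.5;0 0 0.42 175 -95 0 -0.5;0 0 0.54 220 -119 0 -0.5;0 0 0.66 260 -141 0 -0.5;0 0 0.794 288 -156 10 -0.5;0 0.002 0.794 288 -156 50 -0.5;0 0.004 0.794 288 -156 100 -0.5;0 0.004 0.794 288 -156 100 -0.5'
python3 - <<'E'
from h import *
m,im,d=shot("wrist"); o,Rm=pose(); held(m,im,o,Rm); 
n=nest(1)+UX*.0005; go(*n,.05,np.radians(98.6))
E
```

```text
clock: 13.5
tcp_pos: [0.4543, 0.1845, 0.099]
orientation: [3.131, 0.236, -0.015]
contact_force: [-0.2, -0.1, -2.0]
grip_width: 0.0474
gripper_force: 52.9
held ring, tool axes mm [ -1.51215688  -0.17088988 -30.29301704] [(-172.4, 13.5), (9.8, 15.4)]
held ring, tool axes mm [ 30.25018997  49.2393499  -30.4705761 ] []
go [-0.001  0.005  0.   ] [ 1.9 -0.2 51.5] rows>= 1.0
```

```bash
python3 -m creep '0 0 0 2.2 0 25 -0.5;0 0.004 0 2.2 0 50 -0.5;0 0.004 0 2.2 0 51 -0.5;0 0.004 0 2.2 0 51 -0.5;0 0.004 0 2.2 0 51 -0.5'
python3 - <<'E'
from h import *
m,im,d=shot("wrist"); o,Rm=pose(); held(m,im,o,Rm); 
n=nest(1)+UX*.001; go(*n,.0265,np.radians(98.6))
E
```

```text
clock: 14.18
tcp_pos: [0.4616, 0.1872, 0.0538]
orientation: [-3.13, -0.235, -0.012]
contact_force: [0.2, 0.1, -2.1]
grip_width: 0.0473
gripper_force: 53.0
held ring, tool axes mm [ -0.96386849  -0.90775291 -30.30602128] [(-174.7, 13.4), (9.9, 15.7)]
held ring, tool axes mm [ 10.40110634  67.95473284 -30.37952975] [(166.9, 13.8), (-80.1, 11.4), (87.2, 12.5)]
go [-0.002 -0.007 -0.001] [-3.3  0.6 27.1] rows>= 1.0
```

```bash
python3 -m creep '0 0 0 -2.6 0.5 2 -0.5;0 -0.003 0 -2.6 0.5 2 -0.5;0 -0.003 0 -2.6 0.5 2 -0.5;0 -0.003 0 -2.6 0.5 2 -0.5'
python3 - <<'E'
from h import *
for i in range(4):
  m,im,d=shot("wrist"); n=nest(1)+UX*.001; go(*n,.0265,np.radians(98.6))
o,Rm=pose(); held(m,im,o,Rm)
E
```

```text
clock: 14.72
tcp_pos: [0.4581, 0.1859, 0.0503]
orientation: [-3.131, -0.235, -0.003]
contact_force: [-0.0, 0.3, -1.8]
grip_width: 0.0473
gripper_force: 53.0
go [-0.002 -0.002 -0.   ] [ 0.3 -0.1 23.8] rows>= 1.0
go [-0.002 -0.002 -0.   ] [ 0.3 -0.1 23.8] rows>= 1.0
go [-0.002 -0.002 -0.   ] [ 0.3 -0.1 23.8] rows>= 1.0
go [-0.002 -0.002 -0.   ] [ 0.3 -0.1 23.8] rows>= 1.0
held ring, tool axes mm [ -1.08488273  -0.79459202 -30.30120589] [(-175.5, 13.3), (10.1, 15.9)]
held ring, tool axes mm [ 11.7423574   69.00134557 -30.39610877] [(-79.1, 11.6), (87.0, 13.0)]
```

```bash
python3 -m creep '0 0 0 0.3 0 6 -0.5;0 0 0 0.3 0 12 -0.5;0 0 0 0.3 0 18 -0.5;0 0 0 0.3 0 22 -0.5;0 0 0 0.3 0 23 -0.5;0 0 0 0.3 0 23 -0.5'
```

```text
clock: 15.68
tcp_pos: [0.4585, 0.186, 0.0273]
orientation: [-3.131, -0.235, -0.003]
contact_force: [-0.3, -0.0, -1.8]
grip_width: 0.0472
gripper_force: 53.0
```

```bash
python3 -m creep '0 0 0 0 0 0.5 0.4;0 0 0 0 0 0.5 0.4;0 0 0 0 0 0.5 0.4;0 0 0 0 0 0.5 0.4;0 0 0 0 0 -50 0.4;0 0 0 0 0 -100 0.4;0 0 0 0 0 -150 0.4;0 0 0 0 0 -180 0.4;0 0 0 0 0 -180 0.4;0 0 0 0 0 -180 0.4' 
python3 - <<'E'
from h import *
look(.056,hi=.065); look(.044,hi=.054)
print("nests",nest(0),nest(1),nest(2))
E
```

```text
clock: 16.92
tcp_pos: [0.4576, 0.1852, 0.2066]
orientation: [-3.131, -0.235, -0.002]
contact_force: [0.1, -0.7, -0.6]
grip_width: 0.0596
gripper_force: 0.0
top [426. 224.] [0.4703 0.1037] [47.7 49.3] 8.3 0.0573
top [326. 223.] [0.4578 0.1866] [48.8 48. ] 8.4 0.0575
top [ 87. 117.] [0.5148 0.3952] [48.9 49.6] 38.8 0.046
ring 0.056 [426. 225.] [0.4692 0.1032] [39.4 40.1] [(-85.2, 14.7), (91.1, 14.8)]
ring 0.056 [325. 224.] [0.4572 0.187 ] [39.7 40.3] [(-169.9, 14.0), (6.9, 15.0)]
ring 0.056 [ 86. 118.] [0.5154 0.3889] [36.7 38.8] [(129.6, 12.7), (-64.4, 16.9)]
top [ 86. 117.] [0.5152 0.3954] [49.8 49.1] 38.3 0.0461
ring 0.044 [426. 225.] [0.4666 0.0995] [40.9 41.8] [(-84.5, 15.5), (91.3, 15.2)]
ring 0.044 [325. 224.] [0.4543 0.1865] [41.2 41.9] [(-170.5, 14.6), (7.0, 15.6)]
ring 0.044 [ 86. 118.] [0.5148 0.3966] [38.7 40.1] [(129.7, 13.1), (-65.6, 17.3)]
nests [0.47006097 0.10294446] [0.4575 0.186 ] [0.44493903 0.26905554]
```

```bash
python3 -c "
from h import *
go(.515,.396,.13,np.radians(-51.5))"
```

```text
go [-0.001 -0.    -0.522] [  88.5 -199.8   76.2] rows>= 4.0
```

```bash
python3 -m creep '0 0 -0.08 15 -38 0 1;0 0 -0.2 33 -80 0 1;0 0 -0.32 55 -125 10 1;0 0 -0.44 75 -170 30 1;0 0 -0.522 88 -200 60 1;0 0 -0.522 88.5 -200 76 1;0 0 -0.522 88.5 -200 76 1;0 0 -0.522 88.5 -200 76 1;0 0 -0.522 88.5 -200 76 1'
python3 - <<'E'
from h import *
look(.044); o,R_=pose(); print(o["tcp_pos"],o["joints"].round(2)); go(.515,.396,.0135,np.radians(-51.5))
E
```

```text
clock: 18.15
tcp_pos: [0.5166, 0.3962, 0.1332]
orientation: [-2.966, -1.033, -0.007]
contact_force: [-0.4, -0.5, -0.3]
grip_width: 0.0853
gripper_force: 0.0
top [533. 471.] [0.4682 0.1272] [33.2  3.3] 7.8 0.0465
top [328. 250.] [0.5157 0.3954] [48.3 48.3] 38.6 0.046
ring 0.044 [327. 250.] [0.5151 0.3954] [39.2 40. ] [(-51.1, 14.8), (127.0, 14.3)]
[0.51658177 0.39639746 0.13317675] [-0.39  0.59 -0.51  1.68  0.34  0.96 -1.92]
go [ 0.    -0.005 -0.001] [ -2.   -0.7 119.7] rows>= 2.0
```

```bash
python3 -m creep '0 -0.003 0 -2 0 50 1;0 -0.003 0 -2 0 95 1;0 -0.003 0 -2 0 119 1;0 -0.003 0 -2 0 119 1;0 -0.003 0 -2 0 119 0;0 -0.003 0 -2 0 119 -0.5;0 -0.003 0 -2 0 119 -0.5;0 -0.003 0 -2 0 119 -0.5;0 -0.003 0 -2 0 119 -0.5' 50
python3 -m creep '0 0 0 0 0 -10 -0.5;0 0 0 0 0 -40 -0.5;0 0 0 0 0 -80 -0.5;0 0 0 0 0 -90 -0.5;0 0 0 0 0 -90 -0.5;0 0 0 0 0 -90 -0.5'
python3 - <<'E'
from h import *
m,im,d=shot("wrist"); o,Rm=pose(); held(m,im,o,Rm); print(o["joints"].round(2))
n=nest(2)+UX*.001; go(*n,.12,np.radians(98.6)); go(*n,.05,np.radians(98.6))
E
```

```text
clock: 19.32
tcp_pos: [0.5158, 0.3965, 0.0148]
orientation: [-2.965, -1.034, -0.004]
contact_force: [-0.7, -1.6, 6.8]
grip_width: 0.0472
gripper_force: 53.2
clock: 20.08
tcp_pos: [0.5138, 0.3948, 0.1012]
orientation: [2.965, 1.035, -0.004]
contact_force: [0.5, -0.6, -2.3]
grip_width: 0.0472
gripper_force: 52.2
held ring, tool axes mm [ -1.57460861  -1.03597134 -30.29509252] [(-46.7, 13.7), (21.8, 17.9)]
[-0.4   0.62 -0.5   1.7   0.36  0.91 -1.94]
go [0.001 0.003 0.522] [-131.4   56.1  -18.5] rows>= 3.0
go [0.001 0.003 0.522] [-131.1   56.1   51.5] rows>= 3.0
```

```bash
python3 -m creep '0 0 0.05 -10 5 -18 -0.5;0 0 0.2 -50 22 -18 -0.5;0 0 0.35 -90 38 -18 -0.5;0 0 0.522 -130 56 -18 -0.5;0 0.003 0.522 -131.5 56 0 -0.5;0 0.003 0.522 -131.5 56 35 -0.5;0 0.003 0.522 -131.5 56 51 -0.5;0 0.003 0.522 -131.5 56 51 -0.5;0 0.003 0.522 -131.5 56 51 -0.5;0 0.003 0.522 -131.5 56 51 -0.5'
python3 - <<'E'
from h import *
for i in range(2):m,im,d=shot("wrist")
o,Rm=pose(); held(m,im,o,Rm); n=nest(2)+UX*.001; go(*n,.0267,np.radians(98.6))
E
```

```text
clock: 21.38
tcp_pos: [0.4472, 0.2706, 0.0529]
orientation: [-3.131, -0.235, -0.006]
contact_force: [0.0, 0.1, -2.3]
grip_width: 0.0479
gripper_force: 52.1
held ring, tool axes mm [ -1.6067196   -0.7280876  -30.30516204] [(140.1, 16.6), (-78.4, 13.3), (95.0, 13.6)]
held ring, tool axes mm [ 12.11541676  68.59117195 -30.36199233] [(-172.3, 11.0), (10.2, 12.3)]
go [-0.002 -0.004 -0.001] [-1.3  1.  25.9] rows>= 1.0
```

```bash
python3 -m creep '0 -0.003 0 -0.8 0.9 3 -0.5;0 -0.003 0 -0.8 0.9 3 -0.5;0 -0.003 0 -0.8 0.9 3 -0.5;0 -0.003 0 -0.8 0.9 7 -0.5;0 -0.003 0 -0.8 0.9 12 -0.5;0 -0.003 0 -0.8 0.9 18 -0.5;0 -0.003 0 -0.8 0.9 23 -0.5;0 -0.003 0 -0.8 0.9 25 -0.5;0 -0.003 0 -0.8 0.9 25 -0.5'
```

```text
clock: 22.6
tcp_pos: [0.4459, 0.2692, 0.0269]
orientation: [-3.132, -0.235, 0.001]
contact_force: [-0.2, -0.1, -0.9]
grip_width: 0.0471
gripper_force: 52.3
```

```bash
python3 -m creep '0 0 0 0 0 0.3 0.4;0 0 0 0 0 0.3 0.4;0 0 0 0 0 0.3 0.4;0 0 0 0 0 0.3 0.4;0 0 0 0 0 -50 0.4;0 0 0 0 0 -100 0.4;0 0 0 20 70 -150 0.4;0 0 0 20 84 -180 0.4;0 0 0 20 84 -180 0.4;0 0 0 20 84 -180 0.4' 
python3 - <<'E'
from h import *
m,im,d,P=look(.056,hi=.065)
cv2.imwrite("pics/w5.png",im[:,:,::-1])
for t in rects(P,d,.0655,.08,50): print("knob",*t)
print("nests",nest(0),nest(1),nest(2)); print(C0+UX*.0455+UY*.0307)
n=C0+UX*.0455+UY*.0307
go(*n,.11,np.radians(98.6)); go(*n,.042,np.radians(98.6))
E
```

```text
clock: 23.85
tcp_pos: [0.4778, 0.1891, 0.2064]
orientation: [-3.132, -0.235, 0.001]
contact_force: [0.3, -0.6, -0.5]
grip_width: 0.0596
gripper_force: 0.0
top [425. 246.] [0.47   0.1033] [48.6 48.3] 8.8 0.0573
top [228. 246.] [0.4445 0.2696] [49.2 48.5] 8.9 0.0573
top [327. 246.] [0.4582 0.1865] [48.1 48. ] 8.8 0.0573
ring 0.056 [229. 250.] [0.4426 0.2693] [36.3 39.7] [(-74.5, 14.8)]
ring 0.056 [425. 249.] [0.4691 0.1033] [39.3 39.9] [(-84.5, 14.9), (91.0, 14.5)]
ring 0.056 [326. 248.] [0.457  0.1869] [39.5 39.8] [(-170.3, 14.0), (7.5, 15.2)]
knob [577. 203.] [ 0.5313 -0.0059] [12.1  5. ] 26.5 0.0722
knob [288. 196.] [0.499  0.2234] [10.6 15.3] 9.1 0.0667
knob [564. 168.] [0.5552 0.0154] [13.2  4. ] 41.6 0.0722
knob [572.  47.] [0.6394 0.0383] [32.7  6.1] 74.1 0.0753
knob [474.  17.] [0.6436 0.1116] [107.2   7.1] 85.2 0.076
nests [0.47006097 0.10294446] [0.4575 0.186 ] [0.44493903 0.26905554]
[0.49789768 0.22315868]
go [-0.001  0.002  0.001] [ 25.7 -30.1  95.8] rows>= 2.0
go [-0.001  0.002  0.001] [ 25.8 -30.  163.8] rows>= 3.0
```

View pics/w5.png

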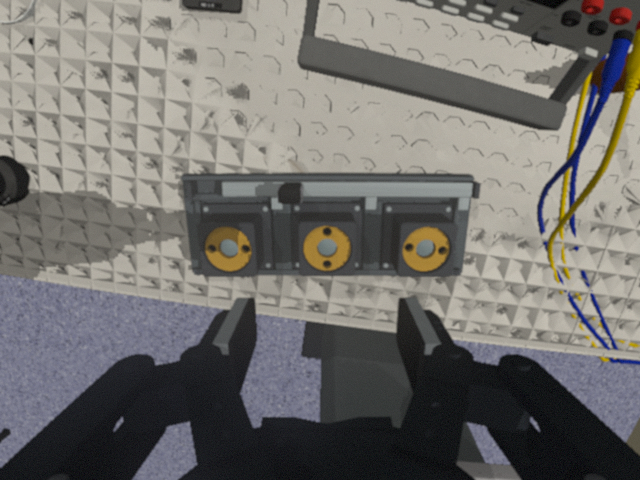

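All three cells sit level in the nests (tops at 57 mm), with rings at (229,249), (327,248) and (425,249) and the knob at (290,193). Now I'll grip the knob and slide it.

```bash
python3 -m creep '0 0 0 15 -15 30 0.1;0 0 0 26 -30 70 0.1;0 0 0 26 -30 95 0.1;0 0 0 26 -30 95 0.1;0 0 0 26 -30 95 0.1;0 0 0 26 -30 95 0.1'
python3 -c "
from h import *
m,im,d=shot('wrist')
n=C0+UX*.046+UY*.0307
go(*n,.037,np.radians(98.6))"
```

```text
clock: 24.65
tcp_pos: [0.5, 0.2229, 0.1129]
orientation: [-3.131, -0.235, -0.002]
contact_force: [-0.5, 1.5, 1.2]
grip_width: 0.047
gripper_force: 0.0
go [-0.002 -0.001 -0.   ] [-1.7 -0.5 75.9] rows>= 2.0
```

```bash
python3 -m creep '0 0 0 -1.5 0 35 0.1;0 0 0 -1.5 0 65 0.1;0 0 0 -1.5 0 75 0.1;0 0 0 -1.5 0 75 0.1;0 0 0 -1.5 0 75 -0.4;0 0 0 -1.5 0 75 -0.9;0 0 0 -1.5 0 75 -0.9;0 0 0 -1.5 0 75 -0.9;0 0 0 -1.5 0 75 -0.9' 30
python3 -m creep '0 0 0 0 -4 0 -0.9;0 0 0 0 -8 0 -0.9;0 0 0 0 -12 0 -0.9;0 0 0 0 -16 0 -0.9;0 0 0 0 -20 0 -0.9;0 0 0 0 -24 0 -0.9;0 0 0 0 -26 0 -0.9;0 0 0 0 -26 0 -0.9'
python3 -c "
from h import *
m,im,d=shot('wrist'); o,_=pose(); print((o['tcp_pos'][:2]-C0)@UY,(o['tcp_pos'][:2]-C0)@UX, o['contact_force'],o['contact_force'][:2]@UY)"
```

```text
clock: 25.82
tcp_pos: [0.4989, 0.2227, 0.0381]
orientation: [-3.131, -0.235, -0.002]
contact_force: [-0.6, -0.4, 6.5]
grip_width: 0.0173
gripper_force: 31.0
clock: 26.82
tcp_pos: [0.4951, 0.2481, 0.0381]
orientation: [-3.132, -0.234, -0.002]
contact_force: [0.2, -2.1, 7.7]
grip_width: 0.0173
gripper_force: 31.0
0.055835282396521635 0.04649519205430192 [-0.0164585  -1.34479132  6.61553111] -1.3272098705177007
```

```bash
python3 -m creep '0 0 0 0 -2 0 -0.9;0 0 0 0 -4 0 -0.9;0 0 0 0 -5 0 -0.9;0 0 0 0 -5 0 -0.9'
python3 -m creep '0 0 0 0 -1 0 -0.9;0 0 0 0 -2 0 -0.9;0 0 0 0 -2 0 -0.9'
python3 -c "
from h import *
m,im,d=shot('wrist'); o,_=pose(); print((o['tcp_pos'][:2]-C0)@UY,(o['tcp_pos'][:2]-C0)@UX, o['contact_force'],o['contact_force'][:2]@UY)"
```

```text
clock: 27.38
tcp_pos: [0.4949, 0.249, 0.038]
orientation: [3.129, 0.23, 0.001]
contact_force: [0.5, -10.9, 12.5]
grip_width: 0.0173
gripper_force: 31.7
clock: 27.75
tcp_pos: [0.495, 0.249, 0.038]
orientation: [3.127, 0.227, 0.0]
contact_force: [0.9, -14.6, 15.2]
grip_width: 0.0175
gripper_force: 32.1
0.056675772019275435 0.04646022474994966 [  0.48968824 -15.63035618  14.85044806] -15.527840110223742
```

```bash
python3 -m creep '0 0 0 0 6 0 -0.9;0 0 0 0 6 0 -0.4;0 0 0 0 6 0 0;0 0 0 0 6 0 0;0 0 0 0 6 0 0;0 0 0 0 6 -40 0;0 0 0 0 6 -90 0;0 0 0 -22 40 -130 0;0 0 0 -22 40 -130 0;0 0 0 -22 40 -130 0'
python3 - <<'E'
from h import *
m,im,d,P=look(.056,hi=.065)
cv2.imwrite("pics/w6.png",im[90:330,120:520,::-1].repeat(2,0).repeat(2,1))
for t in rects(P,d,.0655,.08,50): 
    print("knob",*t,(t[1]-C0)@UY)
E
```

```text
clock: 29.05
tcp_pos: [0.4773, 0.2122, 0.1664]
orientation: [-3.132, -0.235, 0.001]
contact_force: [0.1, 0.1, -0.0]
grip_width: 0.0428
gripper_force: 0.0
top [468. 266.] [0.47   0.1035] [48.7 49.1] 8.7 0.0573
top [359. 266.] [0.4581 0.1863] [48.4 47.7] 8.7 0.0573
top [245. 266.] [0.4444 0.2696] [49.2 48.5] 8.8 0.0572
ring 0.056 [245. 270.] [0.443  0.2695] [37.5 39.9] [(-76.1, 14.6), (91.7, 14.3)]
ring 0.056 [469. 269.] [0.469 0.103] [39. 40.] [(-84.2, 14.7), (90.8, 15.0)]
ring 0.056 [357. 268.] [0.457  0.1867] [39.5 39.6] [(-170.0, 13.6), (8.0, 15.4)]
knob [278. 210.] [0.4953 0.2494] [10.6 15.9] 8.1 0.0667 0.05703471857620796
knob [628. 179.] [0.5553 0.0155] [11.5  2.6] 28.7 0.0724 -0.18320751955730927
knob [632.  38.] [0.6407 0.0439] [19.8  2.3] 83.7 0.0727 -0.16789715666566712
knob [564.  14.] [0.6423 0.0939] [75.8  7.6] 84.6 0.0759 -0.11869859416282674
```

View pics/w6.png

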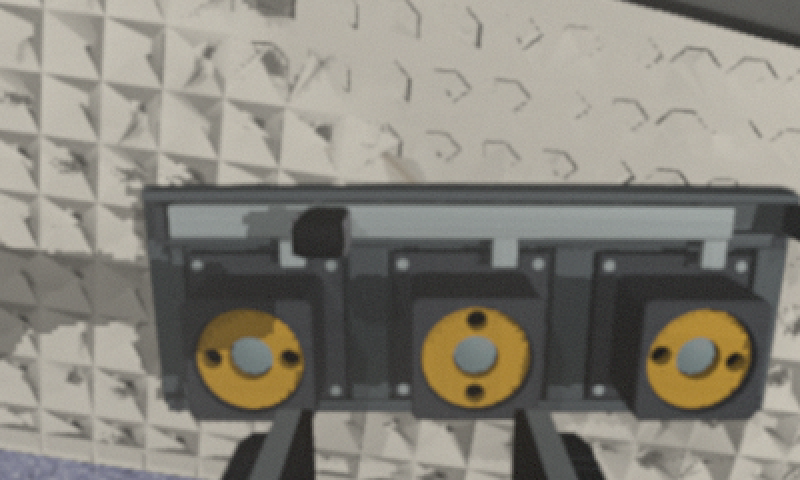

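```bash
python3 - <<'E'
from h import *
m,im,d=shot("wrist"); P1=cloud(m,d)
for nm,P,dd in(("open",np.load("/tmp/P2.npy"),np.load("/tmp/d2.npy")),("now",P1,d)):
    L=P[...,:2]-C0; X=L@UX*1000; Y=L@UY*1000; Z=P[...,2]*1000; ok=dd>.15
    f=lambda ys,lo,hi:[(y,float(np.median(Z[ok&(X>lo)&(X<hi)&(abs(Y-y)<.8)]).round(0))) for y in ys if (ok&(X>lo)&(X<hi)&(abs(Y-y)<.8)).sum()>1]
    print(nm,f(range(88,142,2),42,49)); print(f(range(-140,-86,2),42,49)); 
    print("tongue",f(range(-50,50,2),31,33))
E
```

```text
open [(88, 30.0), (90, 30.0), (92, 31.0), (94, 30.0), (100, 13.0), (102, 13.0), (104, 13.0), (106, 12.0), (108, 13.0), (110, 13.0), (112, 13.0), (114, 12.0), (116, 13.0), (118, 13.0), (120, 13.0), (122, 28.0), (124, 30.0), (126, 31.0), (132, 13.0), (134, 13.0), (136, 12.0), (138, 7.0), (140, 6.0)]
[(-134, 31.0), (-132, 31.0), (-130, 28.0), (-128, 31.0), (-126, 31.0), (-124, 31.0), (-122, 31.0), (-120, 30.0), (-118, 31.0), (-116, 32.0), (-114, 31.0), (-112, 31.0), (-110, 31.0), (-108, 31.0), (-106, 31.0), (-104, 31.0), (-102, 31.0), (-100, 30.0), (-98, 31.0), (-96, 31.0), (-94, 30.0), (-92, 31.0), (-90, 31.0), (-88, 31.0)]
tongue [(-50, 22.0), (-48, 22.0), (-46, 22.0), (-44, 29.0), (-42, 30.0), (-40, 30.0), (-38, 30.0), (-36, 30.0), (-34, 21.0), (-32, 12.0), (-30, 12.0), (-28, 14.0), (-26, 13.0), (-24, 13.0), (-22, 13.0), (-20, 13.0), (-18, 13.0), (-16, 12.0), (-14, 13.0), (-12, 12.0), (-10, 13.0), (-8, 13.0), (-6, 14.0), (-4, 13.0), (-2, 13.0), (0, 12.0), (2, 13.0), (4, 13.0), (6, 12.0), (8, 13.0), (10, 13.0), (12, 13.0), (14, 13.0), (16, 13.0), (18, 12.0), (20, 12.0), (22, 13.0), (2
[... 640 characters left out ...]
02, 31.0), (-100, 31.0), (-98, 31.0), (-96, 31.0), (-94, 31.0), (-92, 31.0), (-90, 31.0), (-88, 31.0)]
tongue [(-48, 22.0), (-46, 22.0), (-44, 22.0), (-42, 22.0), (-40, 22.0), (-38, 22.0), (-36, 22.0), (-34, 19.0), (-32, 13.0), (-30, 20.0), (-28, 20.0), (-26, 22.0), (-24, 22.0), (-22, 22.0), (-20, 22.0), (-16, 30.0), (-14, 30.0), (-12, 29.0), (-10, 30.0), (-8, 29.0), (-6, 20.0), (-4, 20.0), (-2, 20.0), (0, 21.0), (2, 23.0), (4, 21.0), (6, 22.0), (8, 21.0), (10, 21.0), (12, 22.0), (14, 20.0), (16, 19.0), (18, 21.0), (20, 20.0), (22, 22.0), (24, 22.0), (26, 21.0), (28, 19.0), (30, 22.0), (32, 14.0), (34, 13.0), (36, 22.0), (38, 22.0), (40, 21.0), (42, 21.0), (44, 23.0), (46, 97.0), (48, 22.0)]
```

The slide bar now meets the end block with no gap, and the tongue centre is at y = -12 mm, which is 30 mm from its open position, so it is fully locked. Next is the spanner.

```bash
python3 -c "
from h import *
go(.545,-.33,.20,np.radians(-16))"
```

```text
go [-2.000e-03  1.000e-03 -1.141e+00] [-14.2 546.6 -34.9] rows>= 9.0
```

```bash
python3 -m creep '0 0 0 0 30 -35 0;0 0 -0.1 0 85 -35 0;0 0 -0.25 0 140 -35 0;0 0 -0.4 0 195 -35 0;0 0 -0.55 0 250 -35 0;0 0 -0.7 0 305 -35 0;0 0 -0.85 -3 360 -35 0;0 0 -1 -6 415 -35 0;0 0 -1.141 -10 470 -35 0;0 0 -1.141 -14 525 -35 0'
python3 -m creep '0 0 0 0 0 0 0;0 0 0 0 0 0 0;0 0 0 0 0 0 0;0 0 0 0 0 0 0'
python3 - <<'E'
from h import *
m,im,d,P=look(lo=.080,hi=.095,amin=100)
o,Rm=pose(); print(o["joints"].round(2),np.degrees(yaw(Rm)))
for t in rects(P,d,.02,.033,100): print("stand",*t)
cv2.imwrite("pics/w7.png",im[:,:,::-1])
E
```

```text
clock: 30.4
tcp_pos: [0.5422, -0.3102, 0.1995]
orientation: [-2.504, -1.891, 0.0]
contact_force: [0.7, 0.3, 1.1]
grip_width: 0.043
gripper_force: 0.0
clock: 30.9
tcp_pos: [0.5423, -0.3077, 0.2013]
orientation: [-2.506, -1.892, -0.001]
contact_force: [0.0, -0.0, -0.7]
grip_width: 0.0425
gripper_force: 0.0
top [496. 327.] [ 0.6543 -0.4181] [12.6  5.3] 26.6 0.088
top [342. 264.] [ 0.5472 -0.3315] [27.8 16. ] 75.6 0.087
top [603. 101.] [ 0.7551 -0.2671] [142.8   4.1] 88.1 0.0877
[ 0.71  0.45 -0.39  1.69  0.2   1.04 -0.03] -15.937629683015944
stand [623. 401.] [ 0.8142 -0.6086] [93.8  8. ] 60.3 0.0241
stand [615. 385.] [ 0.8064 -0.5829] [101.2  23.4] 53.8 0.0248
stand [525. 350.] [ 0.7057 -0.502 ] [38.4  6.7] 54.1 0.0218
stand [466. 292.] [ 0.6523 -0.4155] [24.9 10.4] 28.9 0.0266
stand [493. 236.] [ 0.6839 -0.3625] [18.8  9.8] 48.1 0.0262
stand [339. 228.] [ 0.5504 -0.3189] [10.4 10.9] 74.5 0.027
stand [339. 242.] [ 0.5468 -0.3319] [54.4 27.5] 74.3 0.0267
```

View pics/w7.png

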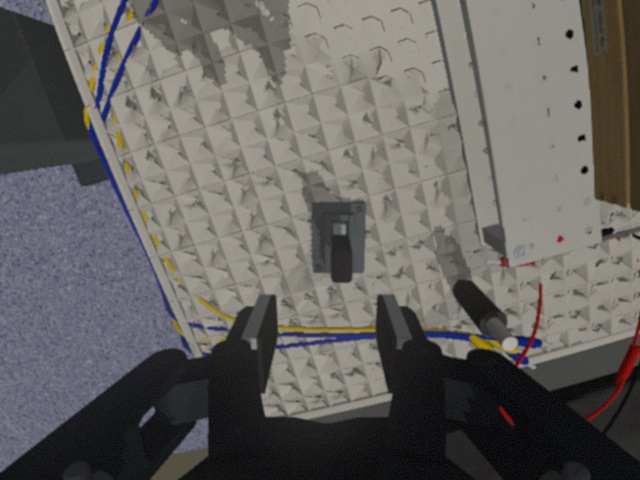

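The stand is at (340,238) with the handle top at (342,260). Approaching above it.

```bash
python3 -c "
from h import *
go(.5478,-.3317,.14,np.radians(-15))"
```

```text
go [-0.001 -0.001 -0.016] [-21.3  11.9  61.3] rows>= 2.0
```

```bash
python3 -m creep '0 0 0 -12 6 30 0.1;0 0 -0.016 -21.3 11.9 61 0.1;0 0 -0.016 -21.3 11.9 61 0.1;0 0 -0.016 -21.3 11.9 61 0.1;0 0 -0.016 -21.3 11.9 61 0.1;0 0 -0.016 -21.3 11.9 61 0.1'
python3 - <<'E'
from h import *
m,im,d,P=look(lo=.078,hi=.095,amin=100)
for t in rects(P,d,.02,.033,100): print("stand",*t)
o,Rm=pose(); print(o["tcp_pos"],np.degrees(yaw(Rm)))
go(.5478,-.3317,.046,np.radians(-15))
cv2.imwrite("pics/w8.png",im[:,:,::-1])
E
```

```text
clock: 31.7
tcp_pos: [0.548, -0.3328, 0.1415]
orientation: [2.494, 1.91, 0.001]
contact_force: [0.5, -0.4, -0.0]
grip_width: 0.0469
gripper_force: 0.0
top [519. 345.] [ 0.6545 -0.4189] [13.1  6.9] 29.1 0.087
top [325. 264.] [ 0.547  -0.3316] [27.8 16.7] 74.2 0.087
stand [480. 299.] [ 0.6529 -0.4152] [24.5 11. ] 27.2 0.0268
stand [513. 229.] [ 0.6848 -0.3622] [20.4 10.2] 46.0 0.0266
stand [326. 218.] [ 0.5507 -0.3188] [ 9.1 11.1] 75.6 0.0271
stand [325. 236.] [ 0.547  -0.3319] [54.2 27.8] 75.1 0.0268
[ 0.54781878 -0.33288256  0.14119356] -15.115052841285129
go [ 0.001 -0.    -0.002] [ 1.1 -0.4 95.2] rows>= 2.0
```

```bash
python3 -m creep '0 0 0 1 -0.4 40 0.1;0 0 0 1 -0.4 75 0.1;0 0 0 1 -0.4 95 0.1;0 0 0 1 -0.4 95 0.1;0 0 0 1 -0.4 95 0.1;0 0 0 1 -0.4 95 0.1;0 0 0 1 -0.4 95 0.1'
python3 -c "
from h import *
go(.5478,-.3317,.046,np.radians(-15))"
```

```text
clock: 32.62
tcp_pos: [0.5478, -0.3321, 0.0462]
orientation: [2.494, 1.909, 0.001]
contact_force: [0.4, -0.6, -1.1]
grip_width: 0.047
gripper_force: 0.0
go [ 0.001 -0.    -0.002] [ 0.4 -0.1  0.2] rows>= 1.0
```

```bash
python3 -m creep '0 0 0 0 0 0 -0.3;0 0 0 0 0 0 -0.9;0 0 0 0 0 0 -0.9;0 0 0 0 0 0 -0.9;0 0 0 0 0 0 -0.9;0 0 0 0 0 0 -0.9' 70
python3 -c "
from h import *
m,im,d=shot('wrist');o,Rm=pose();print('PICK',o['tcp_pos'],np.degrees(yaw(Rm)),o['orientation'],o['joints'].round(3))"
python3 -m creep '0 0 0 0 0 -8 -0.9;0 0 0 0 0 -20 -0.9;0 0 0 0 0 -50 -0.9;0 0 0 0 0 -100 -0.9;0 0 0 0 0 -150 -0.9;0 0 0 0 0 -160 -0.9;0 0 0 0 0 -160 -0.9;0 0 0 0 0 -160 -0.9'
python3 - <<'E'
from h import *
m,im,d=shot("wrist"); cv2.imwrite("pics/w9.png",im[:,:,::-1]); o,Rm=pose(); P=cloud(m,d); np.save("/tmp/P9.npy",P)
print(o["joints"].round(3),o["tcp_pos"]); go(.4575,.187,.22,np.radians(-82+90))
E
```

```text
clock: 33.38
tcp_pos: [0.5474, -0.3319, 0.0455]
orientation: [-2.494, -1.909, -0.0]
contact_force: [-1.1, 0.5, 4.7]
grip_width: 0.015
gripper_force: 68.7
PICK [ 0.54749396 -0.33191763  0.04555454] -15.130037478405843 [-2.49410569e+00 -1.90930163e+00 -5.78937250e-04] [ 0.693  0.659 -0.339  1.755  0.293  0.778 -0.055]
clock: 34.42
tcp_pos: [0.5461, -0.3315, 0.2033]
orientation: [-2.491, -1.907, 0.002]
contact_force: [0.0, -0.4, -1.6]
grip_width: 0.0152
gripper_force: 68.3
[ 0.734  0.476 -0.392  1.65   0.201  1.06   0.018] [ 0.54615873 -0.33148665  0.20317546]
go [-0.004 -0.002 -0.404] [ 477.4 -220.9  -15.1] rows>= 9.0
```

View pics/w9.png

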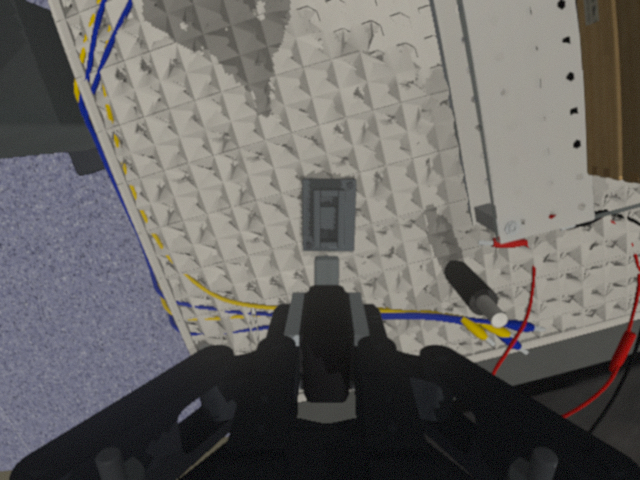

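Spanner held upright. The empty pocket is at (328,213) and the cross bar's front end at (327,265). Next I'll move to where the camera sees the rings past the spanner, which also reveals the camera's tool-x bias.

```bash
python3 - <<'E'
from h import *
o,Rm=pose(); P=np.load("/tmp/P9.npy"); T=Rm.inv().apply(P.reshape(-1,3)-o["tcp_pos"])*1000
k=(T[:,2]>15)&(T[:,2]<24)&(abs(T[:,1])<10)&(T[:,0]>5)&(T[:,0]<30); q=T[k]; print("bar top",len(q),q.min(0),q.max(0),np.percentile(q,[2,98],axis=0),np.median(q[:,2]))
go(.475,.025,.20,np.radians(3))
E
```

```text
bar top 705 [ 5.04287204 -6.53187307 16.24724157] [18.40542253  5.53049674 23.90435556] [[ 5.40629793 -6.05079276 17.08244774]
 [18.03545046  5.04913365 22.93500041]] 18.345988880633126
go [-0.004 -0.002 -0.316] [ 325.6 -161.7    4.4] rows>= 6.0
```

```bash
python3 -m creep '0 0 0 30 -15 0 -0.9;0 0 -0.05 80 -40 0 -0.9;0 0 -0.1 133 -66 0 -0.9;0 0 -0.15 186 -92 0 -0.9;0 0 -0.2 240 -119 4 -0.9;0 0 -0.25 292 -145 4 -0.9;0 0 -0.316 325.6 -161.7 4 -0.9;0 -0.002 -0.316 325.6 -161.7 4 -0.9;0 -0.002 -0.316 325.6 -161.7 4 -0.9;0 -0.002 -0.316 325.6 -161.7 4 -0.9'
python3 - <<'E'
from h import *
m,im,d,P=look(.056,hi=.065)
o,Rm=pose(); print(o["joints"].round(2),o["tcp_pos"],np.degrees(yaw(Rm)))
cv2.imwrite("pics/w10.png",im[:,:,::-1])
E
```

```text
clock: 35.72
tcp_pos: [0.4762, 0.0232, 0.2011]
orientation: [-2.166, -2.275, 0.003]
contact_force: [-0.6, 0.5, -1.8]
grip_width: 0.0154
gripper_force: 68.3
top [616. 418.] [ 0.8103 -0.1788] [58.3 37.5] 6.9 0.0458
top [502. 302.] [ 0.6405 -0.0412] [32. 23.] 53.2 0.05
top [323. 124.] [0.4697 0.1037] [48.4 48.6] 8.6 0.0576
top [313.  24.] [0.4588 0.1771] [48.5 29.8] 7.6 0.0571
ring 0.056 [324. 124.] [0.4696 0.1038] [39.5 40.2] [(-87.0, 14.8), (94.3, 14.5)]
ring 0.056 [312.  11.] [0.4572 0.1826] [29.3 38. ] [(20.5, 14.9), (171.1, 14.2)]
[ 0.38  0.25 -0.63  2.01  0.18  0.94 -0.3 ] [0.47621521 0.02324422 0.20120184] 2.8323140622500738
```

View pics/w10.png

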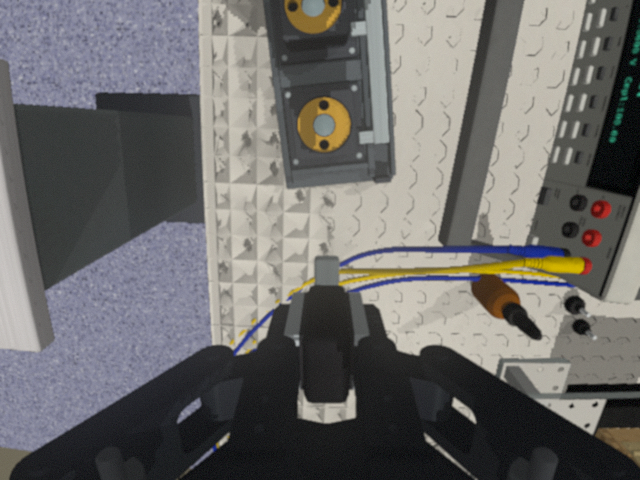

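Ring 0 sits at (324,124) with its holes at (324,103) and (324,145). Approaching it.

```bash
python3 -c "
from h import *
go(.4703,.1038,.10,np.radians(3.6))"
```

```text
go [-0.002  0.001 -0.013] [ 80.9  -1.8 101.1] rows>= 3.0
```

```bash
python3 -m creep '0 0 -0.013 30 -0.6 30 -0.9;0 0 -0.013 65 -1.4 60 -0.9;0 0.001 -0.013 81 -1.8 92 -0.9;0 0.001 -0.013 81 -1.8 101 -0.9;0 0.001 -0.013 81 -1.8 101 -0.9;0 0.001 -0.013 81 -1.8 101 -0.9;0 0.001 -0.013 81 -1.8 101 -0.9'
python3 -c "
from h import *
shot('wrist')
go(.4703,.1038,.0835,np.radians(3.6))"
```

```text
clock: 36.65
tcp_pos: [0.471, 0.1046, 0.1015]
orientation: [2.149, 2.29, 0.001]
contact_force: [0.9, 1.2, -0.9]
grip_width: 0.015
gripper_force: 68.4
go [0.001 0.    0.001] [-0.9 -0.6 17.9] rows>= 1.0
```

```bash
python3 -m creep '0 0 0 -0.8 -0.5 4 -0.9;0 0 0 -0.8 -0.5 8 -0.9;0 0 0 -0.8 -0.5 8 -0.9;0 0 0 -0.8 -0.5 11 -0.9;0 0 0 -0.8 -0.5 13 -0.9;0 0 0 -0.8 -0.5 15 -0.9;0 0 0 -0.8 -0.5 17.5 -0.9;0 0 0 -0.8 -0.5 17.5 -0.9'
```

```text
clock: 37.7
tcp_pos: [0.4698, 0.1045, 0.0834]
orientation: [-2.148, -2.292, 0.001]
contact_force: [-1.1, -0.4, 4.7]
grip_width: 0.0155
gripper_force: 69.2
```

Engaged: TCP z is 0.0834 as expected. Turning clockwise in stages.

```bash
python3 -m creep '0 0 0.1 0 0 -0.3 -0.9;0 0 0.2 0 0 -0.3 -0.9;0 0 0.3 0 0 -0.3 -0.9;0 0 0.4 0 0 -0.3 -0.9;0 0 0.5 0 0 -0.3 -0.9;0 0 0.5 0 0 -0.3 -0.9'
python3 -c "
from h import *
shot('wrist'); o,Rm=pose(); print(o['moment'],o['contact_force'],np.degrees(yaw(Rm)),o['tcp_pos'])"
```

```text
clock: 38.45
tcp_pos: [0.4704, 0.1045, 0.0835]
orientation: [2.647, 1.691, 0.001]
contact_force: [1.8, -0.9, -0.8]
grip_width: 0.0152
gripper_force: 68.4
[-0.17325814 -0.56702722  0.12528154] [ 2.01165184 -1.18891803 -0.60255435] -24.799481229780326 [0.47034192 0.1044721  0.08353503]
```

```bash
python3 -m creep '0 0 0.12 0 0 0 -0.9;0 0 0.24 0 0 0 -0.9;0 0 0.36 0 0 0 -0.9;0 0 0.46 0 0 0 -0.9;0 0 0.46 0 0 0 -0.9'
python3 -c "
from h import *
shot('wrist'); o,Rm=pose(); print(o['moment'],o['contact_force'],np.degrees(yaw(Rm)),o['tcp_pos'])"
python3 -m creep '0 0 0.08 0 0 0 -0.9;0 0 0.15 0 0 0 -0.9;0 0 0.15 0 0 0 -0.9;0 0 0.15 0 0 0 -0.9'
python3 -c "
from h import *
shot('wrist'); o,Rm=pose(); print(o['moment'],o['contact_force'],np.degrees(yaw(Rm)),o['tcp_pos'])"
```

```text
clock: 39.12
tcp_pos: [0.4705, 0.1042, 0.0836]
orientation: [2.962, 1.044, 0.001]
contact_force: [2.8, -2.8, -0.0]
grip_width: 0.0152
gripper_force: 68.5
[-0.524666   -0.83952496  0.0677053 ] [ 3.15562476 -2.5588308   0.16100954] -51.11179559528857 [0.47043381 0.10422589 0.08360356]
clock: 39.67
tcp_pos: [0.4703, 0.1044, 0.0836]
orientation: [-3.033, -0.82, -0.0]
contact_force: [4.2, -2.9, 0.3]
grip_width: 0.0154
gripper_force: 68.7
[-0.69345479 -1.16005343  0.09717119] [ 3.44284032 -2.85524508  1.56279538] -59.77217788773126 [0.47025381 0.10441374 0.08357071]
```

```bash
python3 -m creep '0 0 0.06 0 0 0 -0.9;0 0 0.12 0 0 0 -0.9;0 0 0.12 0 0 0 -0.9;0 0 0.12 0 0 0 -0.9'
python3 -c "
from h import *
shot('wrist'); o,Rm=pose(); print(o['moment'],o['contact_force'],np.degrees(yaw(Rm)),o['tcp_pos'])"
python3 -m creep '0 0 0.06 0 0 0 -0.9;0 0 0.12 0 0 0 -0.9;0 0 0.12 0 0 0 -0.9;0 0 0.12 0 0 0 -0.9'
python3 -c "
from h import *
shot('wrist'); o,Rm=pose(); print(o['moment'],o['contact_force'],np.degrees(yaw(Rm)),o['tcp_pos'])"
```

```text
clock: 40.22
tcp_pos: [0.4701, 0.1045, 0.0836]
orientation: [-3.077, -0.635, -0.0]
contact_force: [4.2, -2.3, 2.5]
grip_width: 0.0152
gripper_force: 68.7
[-0.71305316 -1.06361057  0.19265638] [ 3.6512369  -3.96654164  0.90351962] -66.68213320740597 [0.47008899 0.10450126 0.08353235]
clock: 40.78
tcp_pos: [0.4691, 0.1048, 0.0834]
orientation: [-3.109, -0.449, 0.003]
contact_force: [1.1, -0.8, 4.8]
grip_width: 0.0149
gripper_force: 69.2
[-0.16996084 -0.23589023 -0.05712966] [ 0.55282481 -1.33466083  5.14460579] -73.56332296701949 [0.46915008 0.10480471 0.0834185 ]
```

```bash
python3 -m creep '0 0 0 0 0 -8 -0.9;0 0 0 0 0 -16 -0.9;0 0 0 0 0 -40 -0.9;0 0 0 -40 0 -80 -0.9;0 0 0 -90 0 -110 -0.9;0 0 0 -90 0 -110 -0.9;0 0 0 -90 0 -110 -0.9;0 0 0 -90 0 -110 -0.9'
python3 - <<'E'
from h import *
m,im,d,P=look(.056,hi=.065)
o,Rm=pose(); print(o["joints"].round(2),o["tcp_pos"],np.degrees(yaw(Rm)))
T=Rm.inv().apply(P.reshape(-1,3)-o["tcp_pos"])*1000
k=(T[:,2]>15)&(T[:,2]<24)&(abs(T[:,1])<10)&(T[:,0]>5)&(T[:,0]<30); q=T[k]; print("bar top",q.min(0),q.max(0))
cv2.imwrite("pics/w11.png",im[:,:,::-1])
E
```

```text
clock: 41.82
tcp_pos: [0.3836, 0.0794, 0.1929]
orientation: [-3.109, -0.448, 0.003]
contact_force: [-0.3, 0.5, -1.8]
grip_width: 0.0152
gripper_force: 68.5
top [327. 111.] [0.4684 0.1048] [48.1 48.3] 8.3 0.0576
top [216.  94.] [0.4576 0.1867] [48.6 48.8] 8.5 0.0575
top [107.  82.] [0.4442 0.2694] [48.3 49.6] 8.3 0.0573
top [148.  20.] [0.4909 0.2455] [11.4 22.2] 42.1 0.0547
ring 0.056 [327. 111.] [0.4684 0.105 ] [39.9 40.4] [(-149.2, 14.5), (29.0, 14.5)]
ring 0.056 [214.  94.] [0.4573 0.1874] [39.9 40.4] [(-168.7, 14.4), (5.4, 14.6)]
ring 0.056 [102.  82.] [0.4439 0.2709] [39.1 40.6] [(97.2, 12.8), (-76.6, 17.7)]
[-0.04  0.07 -0.33  2.21  0.03  0.87 -1.68] [0.38361643 0.07932833 0.1928167 ] -73.60947351700932
bar top [ 5.00139203 -6.37509484 15.9232228 ] [17.20089866  5.24700973 23.86120733]
```

View pics/w11.png

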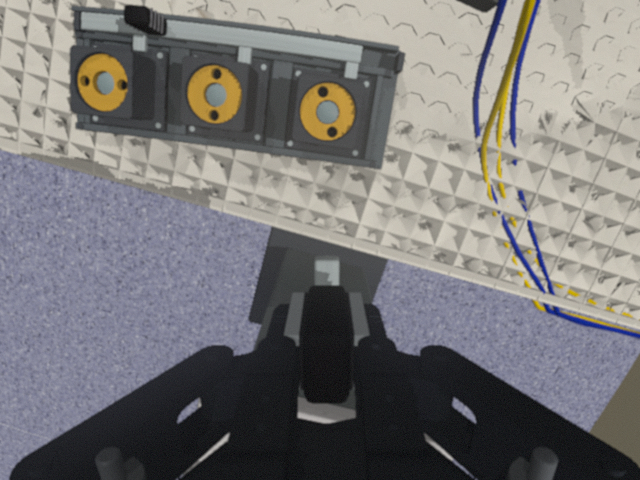

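```bash
python3 - <<'E'
from h import *
o,Rm=pose(); print(o["moment"],o["contact_force"],o["orientation"])
m,im,d=shot("wrist"); P=cloud(m,d)
T=Rm.inv().apply(P.reshape(-1,3)-o["tcp_pos"])*1000
# handle top + bar edges in tool axes
for nm,lo,hi in(("handle",-43,-36),("bar",15,22)):
    k=(T[:,2]>lo)&(T[:,2]<hi)&(abs(T[:,1])<12)&(abs(T[:,0])<25); q=T[k]
    if len(q)>20: print(nm,len(q),cv2.minAreaRect(q[:,:2].astype(np.float32)))
E
```

```text
[ 0.02751354 -0.01420648  0.06077488] [ 0.11165998  0.67558986 -2.28780105] [-3.10904417 -0.44775911  0.00356257]
handle 4155 ((-1.0707674026489258, -0.29256629943847656), (28.71598243713379, 23.961780548095703), 1.4606891870498657)
bar 672 ((10.62038803100586, -0.561396598815918), (13.13441276550293, 11.627299308776855), 0.02501063048839569)
```

```bash
python3 -c "
from h import *
go(.4687,.1044,.10,np.radians(-60))"
```

```text
go [-0.001  0.002 -0.238] [89.   0.1 92.5] rows>= 3.0
```

```bash
python3 -m creep '0 0 -0.1 35 0 30 -0.9;0 0 -0.2 70 0 60 -0.9;0 0.002 -0.238 89 0 85 -0.9;0 0.002 -0.238 89 0 92 -0.9;0 0.002 -0.238 89 0 92 -0.9;0 0.002 -0.238 89 0 92 -0.9;0 0.002 -0.238 89 0 92 -0.9'
python3 -c "
from h import *
shot('wrist')
go(.4687,.1044,.0835,np.radians(-60))"
```

```text
clock: 42.8
tcp_pos: [0.4689, 0.1041, 0.1023]
orientation: [-3.034, -0.813, -0.004]
contact_force: [-0.4, 0.4, -1.7]
grip_width: 0.0152
gripper_force: 68.4
go [ 0.    -0.003 -0.   ] [-0.1 -0.4 18.7] rows>= 1.0
```

```bash
cat >> h.py <<'E'
def st():
    shot("wrist"); o,Rm=pose(); print("M",o["moment"].round(3),"F",o["contact_force"].round(1),"yaw",round(np.degrees(yaw(Rm)),1),o["tcp_pos"].round(4),"w",round(o["grip_width"],4))
E
python3 -m creep '0 -0.002 0 -0.1 -0.3 6 -0.9;0 -0.002 0 -0.1 -0.3 10 -0.9;0 -0.002 0 -0.1 -0.3 13 -0.9;0 -0.002 0 -0.1 -0.3 15 -0.9;0 -0.002 0 -0.1 -0.3 17 -0.9;0 -0.002 0 -0.1 -0.3 18 -0.9;0 -0.002 0 -0.1 -0.3 18 -0.9'
python3 -c "from h import *;st()"
python3 -m creep '0 0 0.06 0 0 -0.3 -0.9;0 0 0.1 0 0 -0.3 -0.9;0 0 0.1 0 0 -0.3 -0.9'
python3 -c "from h import *;st()"
python3 -m creep '0 0 0.04 0 0 0 -0.9;0 0 0.04 0 0 0 -0.9;0 0 0.04 0 0 0 -0.9'
python3 -c "from h import *;st()"
python3 -m creep '0 0 0.04 0 0 0 -0.9;0 0 0.04 0 0 0 -0.9;0 0 0.04 0 0 0 -0.9'
python3 -c "from h import *;st()"
```

```text
clock: 43.72
tcp_pos: [0.4686, 0.1044, 0.0835]
orientation: [3.034, 0.813, -0.001]
contact_force: [-0.5, 0.3, -0.1]
grip_width: 0.0155
gripper_force: 68.9
M [ 0.027  0.012 -0.035] F [0.1 0.7 0. ] yaw -60.0 [0.4686 0.1044 0.0835] w 0.0156
clock: 44.15
tcp_pos: [0.4686, 0.1044, 0.0837]
orientation: [3.071, 0.661, -0.001]
contact_force: [0.8, -0.6, -1.6]
grip_width: 0.0155
gripper_force: 68.5
M [-0.038 -0.236 -0.023] F [ 1.   0.7 -0.9] yaw -65.7 [0.4686 0.1044 0.0837] w 0.0152
clock: 44.58
tcp_pos: [0.4685, 0.1044, 0.0837]
orientation: [3.084, 0.6, -0.001]
contact_force: [1.8, 0.3, -1.2]
grip_width: 0.0155
gripper_force: 68.5
M [-0.059 -0.244  0.041] F [ 0.9 -1.1 -1.8] yaw -68.0 [0.4685 0.1044 0.0837] w 0.0151
clock: 45.0
tcp_pos: [0.4685, 0.1045, 0.0837]
orientation: [3.095, 0.538, -0.001]
contact_force: [1.4, -0.6, -2.1]
grip_width: 0.0151
gripper_force: 68.5
M [-0.005 -0.361 -0.029] F [ 1.2 -0.  -1.2] yaw -70.3 [0.4685 0.1044 0.0836] w 0.0152
```

```bash

python3 -m creep '0 0 0.05 0 0 0 -0.9;0 0 0.05 0 0 0 -0.9;0 0 0.05 0 0 0 -0.9'
python3 -c "from h import *;st()"
python3 -m creep '0 0 0.05 0 0 0 -0.9;0 0 0.05 0 0 0 -0.9;0 0 0.05 0 0 0 -0.9'
python3 -c "from h import *;st()"
python3 -m creep '0 0 0.05 0 0 0 -0.9;0 0 0.05 0 0 0 -0.9;0 0 0.05 0 0 0 -0.9'
python3 -c "from h import *;st()"
```

```text
clock: 45.42
tcp_pos: [0.4684, 0.1047, 0.0837]
orientation: [-3.107, -0.462, 0.001]
contact_force: [0.8, 1.6, -1.4]
grip_width: 0.0158
gripper_force: 68.5
M [ 0.348 -0.155  0.028] F [ 0.8  1.6 -0.9] yaw -73.1 [0.4684 0.1047 0.0836] w 0.0153
clock: 45.85
tcp_pos: [0.4687, 0.1046, 0.0837]
orientation: [-3.118, -0.384, 0.001]
contact_force: [1.1, 2.3, -0.3]
grip_width: 0.0153
gripper_force: 68.5
M [ 0.464 -0.367 -0.006] F [ 1.6  1.8 -1.3] yaw -76.0 [0.4687 0.1046 0.0837] w 0.0153
clock: 46.28
tcp_pos: [0.4688, 0.1046, 0.0838]
orientation: [-3.127, -0.306, 0.0]
contact_force: [2.2, 1.8, -0.3]
grip_width: 0.015
gripper_force: 68.5
M [ 0.471 -0.556  0.076] F [ 3.2  2.2 -0.2] yaw -78.8 [0.4688 0.1046 0.0838] w 0.0156
```

```bash
python3 - <<'E'
from h import *
m,im,d=shot("wrist"); cv2.imwrite("pics/w12.png",cv2.resize(im[150:420,200:460,::-1],None,fx=2.2,fy=2.2,interpolation=cv2.INTER_CUBIC))
E
```

```text
(no output)
```

View pics/w12.png

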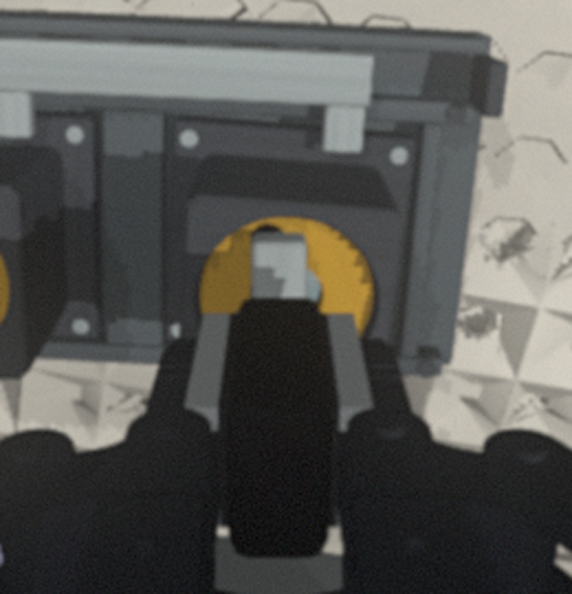

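The view shows the bar aligned close to the hole at (265,230), so the ring is following. The cell itself has turned about 2° within its nest play. I'll continue until real resistance shows.

```bash

for i in 1 2; do :; done
python3 -m creep '0 0 0.05 0 0 0 -0.9;0 0 0.05 0 0 0 -0.9;0 0 0.05 0 0 0 -0.9'
python3 -c "from h import *;st()"
python3 -m creep '0 0 0.05 0 0 0 -0.9;0 0 0.05 0 0 0 -0.9;0 0 0.05 0 0 0 -0.9'
python3 - <<'E'
from h import *
st(); m,im,d=shot("wrist"); P=cloud(m,d)
for t in rects(P,d,.018,.027,100): print("low",*t)
for t in rects(P,d,.054,.065,100): print("top",*t)
cv2.imwrite("pics/w13.png",cv2.resize(im[150:420,200:460,::-1],None,fx=2.2,fy=2.2,interpolation=cv2.INTER_CUBIC))
E
```

```text
clock: 46.75
tcp_pos: [0.469, 0.1045, 0.0839]
orientation: [-3.133, -0.227, -0.0]
contact_force: [3.3, 2.3, 0.7]
grip_width: 0.0151
gripper_force: 68.6
M [ 0.412 -0.886  0.103] F [3.4 1.6 0.5] yaw -81.7 [0.4689 0.1045 0.0839] w 0.0154
clock: 47.18
tcp_pos: [0.469, 0.1046, 0.0839]
orientation: [-3.138, -0.149, -0.0]
contact_force: [4.7, 2.0, 1.4]
grip_width: 0.0152
gripper_force: 68.7
M [ 0.539 -1.093  0.167] F [3.9 2.4 1. ] yaw -84.6 [0.469  0.1046 0.0839] w 0.0156
low [212. 265.] [0.4579 0.18  ] [ 91.  255.3] 11.8 0.0223
low [469.  60.] [0.5874 0.0409] [67.1  1.1] 86.3 0.0225
low [631.   4.] [ 0.6288 -0.0434] [13.6  2.5] 83.2 0.0228
low [542.  11.] [0.6161 0.0077] [ 3.1 14.4] 75.3 0.0228
low [260.  22.] [0.5951 0.1525] [155.9   1.3] 86.3 0.0226
top [ 37. 296.] [0.4444 0.2673] [49.4 45.7] 7.1 0.0576
top [167. 290.] [0.4576 0.1869] [48.8 49.5] 9.1 0.0582
top [332. 271.] [0.4763 0.1035] [36.1 48.4] 5.0 0.0599
top [574. 209.] [ 0.5209 -0.0112] [13.3  3.9] 36.1 0.0595
top [ 51. 210.] [0.4951 0.2466] [13.  15.7] 9.2 0.0605
top [547. 146.] [0.5478 0.0104] [10.3  4. ] 55.9 0.0594
```

```bash

python3 -m creep '0 0 0.04 0 0 0 -0.9;0 0 0.04 0 0 0 -0.9;0 0 0.04 0 0 0 -0.9'
python3 -c "from h import *;st()"
python3 -m creep '0 0 0.04 0 0 0 -0.9;0 0 0.04 0 0 0 -0.9;0 0 0.04 0 0 0 -0.9'
python3 -c "from h import *;st()"
python3 -m creep '0 0 0.04 0 0 0 -0.9;0 0 0.04 0 0 0 -0.9;0 0 0.04 0 0 0 -0.9'
python3 - <<'E'
from h import *
st(); m,im,d=shot("wrist"); P=cloud(m,d)
for t in rects(P,d,.054,.065,1000): print("top",*t)
E
```

```text
clock: 47.65
tcp_pos: [0.469, 0.1047, 0.0839]
orientation: [-3.14, -0.084, -0.001]
contact_force: [4.0, 2.9, 1.0]
grip_width: 0.0153
gripper_force: 68.8
M [ 0.56  -1.225  0.266] F [4.4 1.5 1. ] yaw -86.9 [0.469  0.1047 0.0839] w 0.0154
clock: 48.08
tcp_pos: [0.4691, 0.1049, 0.0839]
orientation: [-3.141, -0.023, -0.001]
contact_force: [5.0, 1.5, 1.2]
grip_width: 0.0152
gripper_force: 68.8
M [ 0.69  -1.228  0.406] F [5.2 3.7 0.1] yaw -89.2 [0.4691 0.1049 0.0839] w 0.0153
clock: 48.5
tcp_pos: [0.4693, 0.105, 0.0839]
orientation: [-3.141, 0.039, -0.002]
contact_force: [6.1, 2.0, -0.1]
grip_width: 0.0154
gripper_force: 68.7
M [ 0.744 -1.394  0.559] F [ 6.6  3.3 -0.1] yaw -91.4 [0.4693 0.105  0.0839] w 0.0152
top [ 41. 328.] [0.4443 0.2689] [48.9 48.9] 8.4 0.0577
top [172. 308.] [0.4578 0.1867] [48.8 49.4] 9.4 0.0582
top [330. 273.] [0.4749 0.1036] [39.6 48.3] 4.6 0.06
```

Torque climbs steadily to 0.56 N·m, so ring 0 is at its stop. Backing off, lifting and checking it.

```bash
python3 -m creep '0 0 -0.12 0 0 0 -0.9;0 0 -0.24 0 0 0 -0.9;0 0 -0.24 0 0 0 -0.9;0 0 -0.24 0 0 0 -0.9;0 0 -0.24 0 0 -8 -0.9;0 0 -0.24 0 0 -20 -0.9;0 0 -0.24 -30 0 -70 -0.9;0 0 -0.24 -85 0 -110 -0.9;0 0 -0.24 -85 0 -110 -0.9;0 0 -0.24 -85 0 -110 -0.9'
python3 - <<'E'
from h import *
st(); m,im,d,P=look(.056,hi=.065,amin=1000)
o,Rm=pose();T=Rm.inv().apply(P.reshape(-1,3)-o["tcp_pos"])*1000
k=(T[:,2]>15)&(T[:,2]<22)&(abs(T[:,1])<12)&(abs(T[:,0])<25); q=T[k]; print("bar",len(q),np.median(q[:,2]),cv2.minAreaRect(q[:,:2].astype(np.float32)))
go(.4582,.182,.20,np.radians(8.5))
E
```

```text
clock: 49.85
tcp_pos: [0.3836, 0.1061, 0.1942]
orientation: [3.123, 0.334, 0.001]
contact_force: [0.0, -0.4, -1.4]
grip_width: 0.0149
gripper_force: 68.7
M [-0.017  0.002  0.01 ] F [ 0.1  0.  -1.2] yaw -77.8 [0.3839 0.1061 0.1937] w 0.0153
top [357. 121.] [0.4686 0.1026] [48.1 48.3] 8.4 0.0576
top [242. 110.] [0.4577 0.187 ] [48.1 48.9] 8.0 0.0575
top [132. 107.] [0.444 0.27 ] [48.1 50.1] 9.5 0.0573
ring 0.056 [356. 121.] [0.4686 0.1031] [39.9 40.6] [(-149.1, 14.5), (28.8, 14.6)]
ring 0.056 [241. 111.] [0.4574 0.1872] [40.1 40.4] [(-169.6, 14.4), (6.7, 14.7)]
ring 0.056 [129. 107.] [0.444  0.2708] [39.4 40.4] [(98.7, 13.0), (-78.7, 17.5)]
bar 678 17.941713335317267 ((10.406309127807617, -0.49931812286376953), (11.613667488098145, 13.354376792907715), 89.97431945800781)
go [-1.000e-03  1.000e-03 -1.506e+00] [ 88.6 -58.4  -6.9] rows>= 9.0
```

Ring 0 came to rest at 30.0° again, unchanged relative to the cell, so it is tight (1.11 rad turned). Moving to view the nest 2 ring.

```bash
python3 -m creep '0 0 -0.17 10 -6 -7 -0.9;0 0 -0.34 20 -13 -7 -0.9;0 0 -0.51 30 -20 -7 -0.9;0 0 -0.68 42 -28 -7 -0.9;0 0 -0.85 54 -36 -7 -0.9;0 0 -1.02 66 -44 -7 -0.9;0 0 -1.19 78 -52 -7 -0.9;0 0 -1.36 88 -58 -7 -0.9;0 0 -1.506 88.6 -58.4 -7 -0.9;0 0 -1.506 88.6 -58.4 -7 -0.9'
python3 -m creep '0 0 0 0 0 0 -0.9;0 0 0 0 0 0 -0.9;0 0 0 0 0 0 -0.9'
python3 - <<'E'
from h import *
st(); m,im,d,P=look(.056,hi=.065,amin=1000); print(pose()[0]["joints"].round(2))
cv2.imwrite("pics/w14.png",im[:,:,::-1])
E
```

```text
clock: 51.2
tcp_pos: [0.458, 0.1822, 0.1993]
orientation: [-2.051, -2.377, 0.004]
contact_force: [0.1, -1.5, -0.9]
grip_width: 0.015
gripper_force: 68.6
clock: 51.58
tcp_pos: [0.4578, 0.1824, 0.2006]
orientation: [-2.051, -2.379, 0.001]
contact_force: [-1.0, -0.3, -1.2]
grip_width: 0.0153
gripper_force: 68.6
M [ 0.012  0.006 -0.027] F [-0.3 -0.1 -1. ] yaw 8.5 [0.4578 0.1825 0.2007] w 0.0157
top [328. 221.] [0.4579 0.1875] [48.1 47.8] 8.6 0.0574
top [326. 114.] [0.4444 0.2696] [47.9 47.3] 8.7 0.0576
ring 0.056 [327. 222.] [0.4576 0.1869] [40.2 40.9] [(8.6, 14.8), (-171.2, 14.4)]
ring 0.056 [327. 114.] [0.4444 0.2699] [39.5 40.7] [(-83.1, 14.6), (98.2, 14.4)]
[-0.09  0.25 -0.49  1.99  0.14  0.94 -0.49]
```

```bash
python3 -c "
from h import *
go(.445,.2699,.10,np.radians(7.6))"
```

```text
go [-0.001  0.     0.016] [ 88.4   0.4 100.7] rows>= 3.0
```

```bash
python3 -m creep '0 0 0.016 35 0 30 -0.9;0 0 0.016 70 0.4 60 -0.9;0 0 0.016 88 0.4 92 -0.9;0 0 0.016 88.4 0.4 100 -0.9;0 0 0.016 88.4 0.4 100 -0.9;0 0 0.016 88.4 0.4 100 -0.9;0 0 0.016 88.4 0.4 100 -0.9;0 0 0.016 88.4 0.4 100 -0.9'
python3 -c "
from h import *
st()
go(.445,.2699,.0837,np.radians(7.6))"
```

```text
clock: 52.68
tcp_pos: [0.4455, 0.2697, 0.1013]
orientation: [2.07, 2.363, 0.001]
contact_force: [0.4, 0.1, -1.0]
grip_width: 0.0152
gripper_force: 68.6
M [ 0.017  0.015 -0.008] F [-0.1 -0.  -1.1] yaw 7.6 [0.4454 0.2698 0.1012] w 0.0153
go [ 0. -0. -0.] [ 0.2 -0.4 17.5] rows>= 1.0
```

```bash
python3 -m creep '0 0 0 0.2 -0.4 5 -0.9;0 0 0 0.2 -0.4 9 -0.9;0 0 0 0.2 -0.4 12 -0.9;0 0 0 0.2 -0.4 14 -0.9;0 0 0 0.2 -0.4 16 -0.9;0 0 0 0.2 -0.4 17.3 -0.9;0 0 0 0.2 -0.4 17.3 -0.9'
python3 -c "from h import *;st()"
python3 -m creep '0 0 0.1 0 0 0 -0.9;0 0 0.2 0 0 0 -0.9;0 0 0.3 0 0 0 -0.9;0 0 0.4 0 0 0 -0.9;0 0 0.5 0 0 0 -0.9;0 0 0.6 0 0 0 -0.9;0 0 0.7 0 0 0 -0.9;0 0 0.8 0 0 0 -0.9;0 0 0.8 0 0 0 -0.9'
python3 -c "from h import *;st()"
```

```text
clock: 53.6
tcp_pos: [0.4446, 0.2702, 0.0835]
orientation: [-2.069, -2.364, 0.001]
contact_force: [-0.3, -0.9, 0.6]
grip_width: 0.0153
gripper_force: 68.8
M [-0.092  0.18   0.045] F [-0.5 -0.3  0.6] yaw 7.6 [0.4446 0.2702 0.0835] w 0.0151
clock: 54.78
tcp_pos: [0.4452, 0.27, 0.0835]
orientation: [2.825, 1.373, 0.001]
contact_force: [2.1, -1.3, -1.2]
grip_width: 0.0154
gripper_force: 68.6
M [-0.323 -0.573  0.075] F [ 1.6 -0.7 -0.8] yaw -38.1 [0.4452 0.27   0.0835] w 0.0153
```

```bash
python3 -m creep '0 0 0.1 0 0 0 -0.9;0 0 0.2 0 0 0 -0.9;0 0 0.3 0 0 0 -0.9;0 0 0.4 0 0 0 -0.9;0 0 0.5 0 0 0 -0.9;0 0 0.6 0 0 0 -0.9;0 0 0.6 0 0 0 -0.9'
python3 -c "from h import *;st()"
python3 -m creep '0 0 0.08 0 0 0 -0.9;0 0 0.08 0 0 0 -0.9;0 0 0.08 0 0 0 -0.9'
python3 -c "from h import *;st()"
python3 -m creep '0 0 0.08 0 0 0 -0.9;0 0 0.08 0 0 0 -0.9;0 0 0.08 0 0 0 -0.9'
python3 -c "from h import *;st()"
```

```text
clock: 55.7
tcp_pos: [0.4443, 0.2706, 0.0835]
orientation: [-3.104, -0.479, 0.001]
contact_force: [-0.5, 1.2, 0.6]
grip_width: 0.0154
gripper_force: 69.0
M [ 0.086  0.153 -0.049] F [-1.4  0.9  1.8] yaw -72.4 [0.4443 0.2705 0.0835] w 0.0148
clock: 56.12
tcp_pos: [0.4443, 0.2706, 0.0835]
orientation: [-3.121, -0.355, 0.001]
contact_force: [-1.2, 1.1, 3.2]
grip_width: 0.0154
gripper_force: 69.2
M [0.351 0.454 0.061] F [-1.3  1.8  3.5] yaw -77.0 [0.4444 0.2705 0.0835] w 0.0152
clock: 56.55
tcp_pos: [0.4447, 0.2705, 0.0835]
orientation: [-3.133, -0.229, 0.001]
contact_force: [-1.0, 1.5, 4.0]
grip_width: 0.0149
gripper_force: 69.2
M [0.505 0.186 0.036] F [-1.   2.6  2.8] yaw -81.7 [0.4446 0.2705 0.0835] w 0.0151
```

```bash
python3 -m creep '0 0 0.08 0 0 0 -0.9;0 0 0.08 0 0 0 -0.9;0 0 0.08 0 0 0 -0.9'
python3 -c "from h import *;st()"
python3 -m creep '0 0 0.06 0 0 0 -0.9;0 0 0.06 0 0 0 -0.9;0 0 0.06 0 0 0 -0.9'
python3 -c "from h import *;st()"
python3 -m creep '0 0 0.06 0 0 0 -0.9;0 0 0.06 0 0 0 -0.9;0 0 0.06 0 0 0 -0.9'
python3 -c "from h import *;st(); print(pose()[0]['joints'].round(2))"
```

```text
clock: 56.98
tcp_pos: [0.4452, 0.2709, 0.0836]
orientation: [-3.139, -0.104, -0.001]
contact_force: [0.6, 4.5, 0.9]
grip_width: 0.0153
gripper_force: 68.9
M [ 1.135 -0.376  0.126] F [0.3 4.6 1.8] yaw -86.2 [0.4451 0.2708 0.0836] w 0.0155
clock: 57.4
tcp_pos: [0.4452, 0.271, 0.0836]
orientation: [-3.14, -0.009, -0.001]
contact_force: [2.1, 4.0, 1.0]
grip_width: 0.0154
gripper_force: 68.9
M [ 1.309 -0.403  0.355] F [1.2 4.7 0.4] yaw -89.7 [0.4451 0.271  0.0836] w 0.0154
clock: 57.82
tcp_pos: [0.445, 0.2715, 0.0837]
orientation: [-3.139, 0.084, -0.001]
contact_force: [2.4, 6.1, -1.1]
grip_width: 0.0152
gripper_force: 68.6
M [ 1.606 -0.344  0.34 ] F [1.4 5.7 0.9] yaw -93.1 [0.4451 0.2716 0.0837] w 0.0152
[-0.64  0.43 -0.03  2.04  0.02  0.67 -2.31]
```

```bash
python3 -m creep '0 0 0.07 0 0 0 -0.9;0 0 0.07 0 0 0 -0.9;0 0 0.07 0 0 0 -0.9'
python3 -c "from h import *;st()"
python3 -m creep '0 0 -0.15 0 0 0 -0.9;0 0 -0.3 0 0 0 -0.9;0 0 -0.32 0 0 0 -0.9;0 0 -0.32 0 0 0 -0.9;0 0 -0.32 0 0 -8 -0.9;0 0 -0.32 0 0 -20 -0.9;0 0 -0.32 -20 0 -70 -0.9;0 0 -0.32 -75 0 -115 -0.9;0 0 -0.32 -75 0 -115 -0.9;0 0 -0.32 -75 0 -115 -0.9'
python3 - <<'E'
from h import *
st(); m,im,d,P=look(.056,hi=.065,amin=1000)
o,Rm=pose();T=Rm.inv().apply(P.reshape(-1,3)-o["tcp_pos"])*1000
k=(T[:,2]>15)&(T[:,2]<22)&(abs(T[:,1])<12)&(abs(T[:,0])<25); q=T[k]; print("bar",len(q),np.median(q[:,2]),cv2.minAreaRect(q[:,:2].astype(np.float32))); print(o["joints"].round(2))
E
```

```text
clock: 58.25
tcp_pos: [0.4451, 0.2717, 0.0837]
orientation: [-3.134, 0.19, -0.002]
contact_force: [2.5, 5.9, -0.3]
grip_width: 0.0152
gripper_force: 69.8
M [ 1.59  -0.403  1.035] F [1.9 6.  0.5] yaw -96.9 [0.4451 0.2717 0.0837] w 0.0151
clock: 59.55
tcp_pos: [0.3704, 0.2791, 0.1989]
orientation: [3.127, 0.304, 0.0]
contact_force: [0.9, -0.1, -0.7]
grip_width: 0.0156
gripper_force: 69.1
M [-0.035  0.008 -0.005] F [ 0.2  0.  -2.2] yaw -78.9 [0.3707 0.2787 0.1981] w 0.015
top [566. 151.] [0.4689 0.1033] [48.3 49.2] 8.6 0.0573
top [465. 141.] [0.458 0.187] [48.2 49.4] 9.0 0.0574
top [361. 138.] [0.444  0.2675] [48.3 47.9] 8.6 0.0576
ring 0.056 [570. 151.] [0.4691 0.1019] [38.7 40.8] [(-152.0, 14.1), (31.9, 14.8)]
ring 0.056 [467. 142.] [0.4577 0.1866] [39.8 40.8] [(-172.1, 14.2), (9.1, 14.7)]
ring 0.056 [360. 138.] [0.444  0.2679] [40.  40.7] [(-149.0, 14.4), (28.6, 14.7)]
bar 685 17.894708694959174 ((10.279289245605469, -0.6897187232971191), (11.671947479248047, 13.713337898254395), 89.9452133178711)
[-0.66  0.18 -0.13  2.07  0.03  0.9  -2.19]
```

Ring 2 stopped at 29.8°, matching ring 0's stop direction, so it is tight as well. For ring 1 the wrist has to be turned half round to stay within the joint range.

```bash
python3 -m creep '0 0 -0.16 20 5 -10 -0.9;0 0 -0.32 40 10 -10 -0.9;0 0 -0.48 60 16 -10 -0.9;0 0 -0.64 80 22 -10 -0.9;0 0 -0.8 100 28 -10 -0.9;0 0 -0.96 120 34 -10 -0.9;0 0 -1.12 135 38 -10 -0.9;0 0 -1.28 145 42 -10 -0.9;0 0 -1.44 150 44 -10 -0.9;0 0 -1.55 150 44 -10 -0.9'
python3 -m creep '0 0 -0.16 0 0 0 -0.9;0 0 -0.32 0 0 0 -0.9;0 0 -0.48 0 0 0 -0.9;0 0 -0.64 0 0 0 -0.9;0 0 -0.8 0 0 0 -0.9;0 0 -0.96 0 0 0 -0.9;0 0 -1.12 0 0 0 -0.9;0 0 -1.28 0 0 0 -0.9;0 0 -1.44 0 0 0 -0.9;0 0 -1.55 0 0 0 -0.9'
python3 -m creep '0 0 0 0 0 0 -0.9;0 0 0 0 0 0 -0.9;0 0 0 0 0 0 -0.9;0 0 0 0 0 0 -0.9'
python3 -c "
from h import *
st();print(pose()[0]['joints'].round(2)); look(.056,hi=.065,amin=1000);go(.5378,.199,.2,np.radians(98.6))"
```

```text
clock: 60.9
tcp_pos: [0.5269, 0.2635, 0.2061]
orientation: [-2.019, -2.405, 0.006]
contact_force: [-0.5, 0.9, -1.3]
grip_width: 0.015
gripper_force: 69.2
clock: 62.15
tcp_pos: [0.5264, 0.2638, 0.2063]
orientation: [0.242, -3.128, 0.002]
contact_force: [-0.1, 0.0, -2.1]
grip_width: 0.0151
gripper_force: 69.2
clock: 62.65
tcp_pos: [0.5259, 0.2653, 0.2082]
orientation: [0.238, -3.132, 0.0]
contact_force: [-0.1, -0.3, -0.7]
grip_width: 0.0153
gripper_force: 69.2
M [-0.025 -0.004  0.03 ] F [ 0.  -0.7 -1.3] yaw 98.7 [0.5259 0.2653 0.2083] w 0.0154
[-0.1   0.43 -0.62  1.76  0.28  1.05  0.91]
top [239. 126.] [0.4576 0.1869] [48.2 48.7] 8.4 0.0575
top [136. 126.] [0.4689 0.1031] [48.  49.9] 8.5 0.0574
top [344. 124.] [0.444  0.2678] [47.6 48. ] 9.1 0.0576
ring 0.056 [239. 126.] [0.4576 0.1869] [39.8 40.6] [(8.4, 14.7), (-171.3, 14.4)]
ring 0.056 [133. 126.] [0.4688 0.1023] [39.1 40.8] [(30.2, 14.5), (-151.2, 14.1)]
ring 0.056 [344. 124.] [0.4438 0.268 ] [39.9 40.4] [(27.6, 14.6), (-148.2, 14.5)]
ring 0.056 [ 50. 110.] [0.4586 0.044 ] [77.9 87.7] [(-65.1, 14.1)]
go [-0.    -0.001  0.002] [ -1.7 -67.4   8.3] rows>= 2.0
```

```bash
python3 -c "
from h import *
go(.4578,.1867,.10,np.radians(98.5))"
```

```text
go [-0.    -0.001  0.004] [ 79.2 -67.4 108.4] rows>= 3.0
```

```bash
python3 -m creep '0 0 0.004 30 -25 5 -0.9;0 0 0.004 60 -50 30 -0.9;0 0 0.004 79 -67 65 -0.9;0 0 0.004 79.2 -67.4 98 -0.9;0 0 0.004 79.2 -67.4 108 -0.9;0 0 0.004 79.2 -67.4 108 -0.9;0 0 0.004 79.2 -67.4 108 -0.9;0 0 0.004 79.2 -67.4 108 -0.9'
python3 -c "
from h import *
st()
go(.4578,.1867,.0837,np.radians(98.5))"
```

```text
clock: 63.75
tcp_pos: [0.4585, 0.1872, 0.1013]
orientation: [-0.233, 3.132, 0.001]
contact_force: [-0.7, -0.7, -1.2]
grip_width: 0.0155
gripper_force: 69.2
M [-0.035 -0.01   0.029] F [-0.3 -0.6 -0.5] yaw 98.5 [0.4584 0.1871 0.1012] w 0.0152
go [ 0.     0.001 -0.   ] [ 0.6 -0.3 17.5] rows>= 1.0
```

```bash
python3 -m creep '0 0 0 0.5 -0.2 5 -0.9;0 0 0 0.5 -0.2 9 -0.9;0 0 0 0.5 -0.2 12 -0.9;0 0 0 0.5 -0.2 14 -0.9;0 0 0 0.5 -0.2 16 -0.9;0 0 0 0.5 -0.2 17.3 -0.9;0 0 0 0.5 -0.2 17.3 -0.9'
python3 -c "from h import *;st()"
```

```text
clock: 64.68
tcp_pos: [0.4573, 0.1864, 0.0835]
orientation: [0.233, -3.132, 0.001]
contact_force: [-1.5, -0.4, 4.3]
grip_width: 0.0153
gripper_force: 70.2
M [-0.245  0.38   0.036] F [-2.4 -1.3  5.2] yaw 98.5 [0.4574 0.1864 0.0835] w 0.0149
```

```bash
python3 -m creep '0 0 0.1 0 0 -0.2 -0.9;0 0 0.2 0 0 -0.2 -0.9;0 0 0.3 0 0 -0.2 -0.9;0 0 0.4 0 0 -0.2 -0.9;0 0 0.5 0 0 -0.2 -0.9;0 0 0.6 0 0 -0.2 -0.9;0 0 0.7 0 0 -0.2 -0.9;0 0 0.8 0 0 -0.2 -0.9;0 0 0.8 0 0 -0.2 -0.9'
python3 -c "from h import *;st()"
python3 -m creep '0 0 0.1 0 0 0 -0.9;0 0 0.2 0 0 0 -0.9;0 0 0.3 0 0 0 -0.9;0 0 0.4 0 0 0 -0.9;0 0 0.5 0 0 0 -0.9;0 0 0.6 0 0 0 -0.9;0 0 0.65 0 0 0 -0.9;0 0 0.65 0 0 0 -0.9'
python3 -c "from h import *;st()"
python3 -m creep '0 0 0.07 0 0 0 -0.9;0 0 0.07 0 0 0 -0.9;0 0 0.07 0 0 0 -0.9'
python3 -c "from h import *;st()"
```

```text
clock: 65.85
tcp_pos: [0.4576, 0.1865, 0.0835]
orientation: [1.004, 2.977, -0.0]
contact_force: [0.2, -0.2, 2.6]
grip_width: 0.0149
gripper_force: 69.5
M [-0.126  0.041  0.04 ] F [-0.3 -1.1  1.8] yaw 52.8 [0.4575 0.1865 0.0835] w 0.015
clock: 66.9
tcp_pos: [0.4577, 0.1868, 0.0835]
orientation: [-1.901, -2.501, -0.001]
contact_force: [0.2, 1.0, 2.9]
grip_width: 0.0151
gripper_force: 69.6
M [ 0.152 -0.149  0.115] F [0.6 0.5 1.8] yaw 15.6 [0.4577 0.1867 0.0834] w 0.0153
clock: 67.32
tcp_pos: [0.4575, 0.1865, 0.0834]
orientation: [-1.987, -2.433, 0.0]
contact_force: [-0.4, -0.0, 4.7]
grip_width: 0.0151
gripper_force: 69.9
M [-0.001  0.022  0.061] F [ 0.4 -0.7  5. ] yaw 11.5 [0.4575 0.1864 0.0834] w 0.0153
```

```bash
python3 -m creep '0 0 0.08 0 0 0 -0.9;0 0 0.08 0 0 0 -0.9;0 0 0.08 0 0 0 -0.9'
python3 -c "from h import *;st()"
python3 -m creep '0 0 0.08 0 0 0 -0.9;0 0 0.08 0 0 0 -0.9;0 0 0.08 0 0 0 -0.9'
python3 -c "from h import *;st()"
python3 -m creep '0 0 0.07 0 0 0 -0.9;0 0 0.07 0 0 0 -0.9;0 0 0.07 0 0 0 -0.9'
python3 -c "from h import *;st(); print(pose()[0]['joints'].round(2))"
```

```text
clock: 67.75
tcp_pos: [0.457, 0.1854, 0.0834]
orientation: [-2.084, -2.35, 0.004]
contact_force: [-1.1, -2.5, 8.2]
grip_width: 0.0153
gripper_force: 70.5
M [-0.747  0.438  0.101] F [-0.6 -3.   7.6] yaw 6.9 [0.457  0.1854 0.0834] w 0.0151
clock: 68.18
tcp_pos: [0.4564, 0.185, 0.0834]
orientation: [-2.177, -2.265, 0.006]
contact_force: [-3.6, -4.2, 10.6]
grip_width: 0.0153
gripper_force: 71.0
M [-0.915  0.844  0.185] F [-3.6 -3.7 10.6] yaw 2.3 [0.4564 0.185  0.0834] w 0.0149
clock: 68.6
tcp_pos: [0.456, 0.1849, 0.0834]
orientation: [-2.254, -2.188, 0.007]
contact_force: [-4.0, -4.4, 14.1]
grip_width: 0.0151
gripper_force: 71.2
M [-1.063  1.199  0.36 ] F [-5.1 -4.2 13.2] yaw -1.7 [0.4559 0.1849 0.0834] w 0.015
[-0.39  0.39 -0.15  2.1   0.1   0.66 -0.63]
```

```bash
python3 -m creep '0 0 0.03 0 0 -0.8 -0.9;0 0 0.08 0 0 -0.8 -0.9;0 0 0.08 0 0 -0.8 -0.9;0 0 0.08 0 0 -0.8 -0.9'
python3 -c "from h import *;st()"
python3 -m creep '0 0 -0.15 0 0 0 -0.9;0 0 -0.3 0 0 0 -0.9;0 0 -0.35 0 0 0 -0.9;0 0 -0.35 0 0 0 -0.9;0 0 -0.35 0 0 -8 -0.9;0 0 -0.35 0 0 -20 -0.9;0 0 -0.35 -20 0 -70 -0.9;0 0 -0.35 -75 0 -115 -0.9;0 0 -0.35 -75 0 -115 -0.9;0 0 -0.35 -75 0 -115 -0.9'
python3 - <<'E'
from h import *
st(); m,im,d,P=look(.056,hi=.065,amin=1000)
o,Rm=pose();T=Rm.inv().apply(P.reshape(-1,3)-o["tcp_pos"])*1000
k=(T[:,2]>15)&(T[:,2]<22)&(abs(T[:,1])<12)&(abs(T[:,0])<25); q=T[k]; print("bar",len(q),np.median(q[:,2]),cv2.minAreaRect(q[:,:2].astype(np.float32))); print(o["joints"].round(2))
for t in rects(P,d,.0655,.08,50): print("knob",*t,(t[1]-C0)@UY)
go(.5475,-.3319,.21,np.radians(-15.13))
E
```

```text
clock: 69.15
tcp_pos: [0.4558, 0.185, 0.0835]
orientation: [-2.338, -2.098, 0.008]
contact_force: [-3.4, -3.0, 5.1]
grip_width: 0.0149
gripper_force: 70.8
M [-0.993  0.82   0.995] F [-3.6 -3.4  5.7] yaw -6.2 [0.4557 0.185  0.0835] w 0.0149
clock: 70.45
tcp_pos: [0.4494, 0.1119, 0.1998]
orientation: [1.942, 2.469, 0.002]
contact_force: [-0.2, -0.4, -1.8]
grip_width: 0.015
gripper_force: 69.9
M [ 0.013 -0.003 -0.005] F [-0.6 -0.1 -1.9] yaw 13.7 [0.4489 0.1126 0.199 ] w 0.0152
top [348. 243.] [0.469  0.1032] [48.1 49. ] 8.4 0.0572
top [362. 139.] [0.4583 0.1868] [47.9 48.2] 11.2 0.0576
top [372.  29.] [0.4445 0.2635] [48.8 40.3] 9.5 0.0571
ring 0.056 [347. 245.] [0.4689 0.1029] [40.  40.9] [(-116.8, 16.2), (-150.0, 14.5), (29.9, 14.8)]
ring 0.056 [362. 139.] [0.4581 0.1872] [40.4 40.7] [(-57.9, 14.9), (122.7, 14.2)]
ring 0.056 [372.  22.] [0.4438 0.2679] [39.1 39.8] [(-149.5, 14.5), (29.1, 14.8)]
bar 675 17.809513964930915 ((11.535470962524414, 0.3010234832763672), (12.038665771484375, 13.182377815246582), 89.61561584472656)
[-0.18  0.18 -0.22  2.07  0.05  0.9  -0.19]
knob [563. 274.] [0.6452 0.1181] [202.7   7.2] 84.8 0.0756 -0.09520434223747598
knob [435.  66.] [0.4944 0.2491] [10.5 16.2] 5.4 0.0668 0.05687267347099318
go [-0.002 -0.     0.504] [-455.5   -9.9  -11.7] rows>= 8.0
```

All three rings lie at the same angle relative to their cells (about 21.5° and 111.5°), so all are at the stop. The knob is unmoved at y = 57 mm. Returning the spanner.

```bash
python3 -m creep '0 0 0.05 -40 -1 -10 -0.9;0 0 0.1 -95 -2 -11 -0.9;0 0 0.16 -150 -3 -11 -0.9;0 0 0.22 -205 -4 -11 -0.9;0 0 0.28 -260 -6 -11 -0.9;0 0 0.34 -315 -7 -11 -0.9;0 0 0.4 -370 -8 -11 -0.9;0 0 0.46 -420 -9 -11 -0.9;0 0 0.504 -455.5 -10 -11 -0.9;0 0 0.504 -455.5 -10 -11 -0.9'
python3 -m creep '0 0 0 0 0 0 -0.9;0 0 0 0 0 0 -0.9;0 0 0 0 0 0 -0.9;0 0 0 0 0 0 -0.9'
python3 - <<'E'
from h import *
st(); m,im,d=shot("wrist"); P=cloud(m,d); o,Rm=pose()
for t in rects(P,d,.02,.033,300): print("stand",*t)
T=Rm.inv().apply(P.reshape(-1,3)-o["tcp_pos"])*1000
k=(T[:,2]>15)&(T[:,2]<22)&(abs(T[:,1])<12)&(abs(T[:,0])<25); q=T[k]; print("bar",len(q),np.median(q[:,2]),cv2.minAreaRect(q[:,:2].astype(np.float32)),q.max(0))
go(.5475,-.3319,.085,np.radians(-15.13))
E
```

```text
clock: 71.8
tcp_pos: [0.5471, -0.335, 0.208]
orientation: [-2.497, -1.904, 0.005]
contact_force: [-0.1, 0.6, -1.5]
grip_width: 0.0151
gripper_force: 69.8
clock: 72.3
tcp_pos: [0.5473, -0.3326, 0.2103]
orientation: [-2.495, -1.909, 0.001]
contact_force: [0.5, 0.3, -1.6]
grip_width: 0.0151
gripper_force: 69.8
M [ 0.021 -0.017  0.001] F [ 0.5 -0.4 -0.9] yaw -15.2 [ 0.5473 -0.3327  0.2103] w 0.015
stand [608. 386.] [ 0.8124 -0.6143] [118.9  12.8] 60.5 0.0243
stand [601. 369.] [ 0.8039 -0.5852] [109.3  25.7] 52.0 0.0249
stand [327. 214.] [ 0.5474 -0.3316] [53.6 27.4] 74.5 0.0267
bar 670 18.354506780323348 ((11.806862831115723, -0.4526515007019043), (13.4130859375, 12.038290977478027), 0.6056821346282959) [18.51109104  5.58164855 21.98748609]
go [-0.     0.    -0.001] [1.100e+00 1.000e-01 1.253e+02] rows>= 3.0
```

```bash
python3 -m creep '0 0 0 1 0 50 -0.9;0 0 0 1 0 95 -0.9;0 0 0 1 0 122 -0.9;0 0 0 1 0 125 -0.9;0 0 0 1 0 125 -0.9;0 0 0 1 0 125 -0.9;0 0 0 1 0 125 -0.9'
python3 -c "
from h import *
st();go(.5475,-.3319,.0455,np.radians(-15.13))"
```

```text
clock: 73.28
tcp_pos: [0.548, -0.3325, 0.0863]
orientation: [2.494, 1.907, 0.0]
contact_force: [-0.2, -0.1, -1.3]
grip_width: 0.0154
gripper_force: 69.9
M [-0.043  0.009 -0.01 ] F [-0.3 -0.5 -1.4] yaw -15.2 [ 0.5479 -0.3324  0.0861] w 0.0153
go [ 0.001  0.001 -0.001] [ 0.4 -0.6 40.6] rows>= 1.0
```

```bash
python3 -m creep '0 0 0 0.4 -0.5 8 -0.9;0 0 0 0.4 -0.5 16 -0.9;0 0 0 0.4 -0.5 24 -0.9;0 0 0 0.4 -0.5 30 -0.9;0 0 0 0.4 -0.5 35 -0.9;0 0 0 0.4 -0.5 38.5 -0.9;0 0 0 0.4 -0.5 40 -0.9;0 0 0 0.4 -0.5 40 -0.9;0 0 0 0.4 -0.5 40 -0.9'
python3 -c "from h import *;st()"
```

```text
clock: 74.45
tcp_pos: [0.5469, -0.3317, 0.0456]
orientation: [-2.495, -1.908, 0.001]
contact_force: [-2.6, 1.4, 3.6]
grip_width: 0.0155
gripper_force: 70.4
M [ 0.314  0.597 -0.06 ] F [-2.5  0.6  5.3] yaw -15.2 [ 0.5469 -0.3317  0.0456] w 0.0151
```

Seated at the pick-up height, resting on the pad. Releasing, backing away and checking.

```bash
python3 -m creep '0 0 0 0 0 0 -0.4;0 0 0 0 0 0 0;0 0 0 0 0 0 0.1;0 0 0 0 0 0 0.1;0 0 0 0 0 0 0.1;0 0 0 0 0 -30 0.1;0 0 0 0 0 -80 0.1;0 0 0 -10 0 -130 0.1;0 0 0 -20 0 -160 0.1;0 0 0 -20 0 -160 0.1'
python3 - <<'E'
from h import *
st(); m,im,d,P=look(lo=.08,hi=.095,amin=100)
for t in rects(P,d,.02,.033,300): print("stand",*t)
m,im,d=shot("top")
cv2.imwrite("pics/top_end.png",cv2.resize(im[180:310,130:530,::-1],None,fx=2,fy=2,interpolation=cv2.INTER_CUBIC))
E
```

```text
clock: 75.75
tcp_pos: [0.5428, -0.3529, 0.2083]
orientation: [2.493, 1.903, 0.002]
contact_force: [-0.3, 0.8, -0.8]
grip_width: 0.0471
gripper_force: 0.0
M [ 0.026 -0.035 -0.011] F [ 0.2  0.4 -0.7] yaw -15.2 [ 0.542  -0.3515  0.2061] w 0.0473
top [484. 279.] [ 0.6534 -0.4187] [12.3  4.9] 34.3 0.0878
top [326. 208.] [ 0.5466 -0.3314] [27.5 15.8] 74.5 0.087
top [596.  73.] [ 0.7538 -0.2869] [102.3   3.4] 88.4 0.0877
stand [614. 375.] [ 0.8117 -0.6156] [119.4  11.8] 60.7 0.0243
stand [603. 359.] [ 0.7956 -0.5867] [121.8  20.1] 48.7 0.0247
stand [326. 195.] [ 0.5471 -0.3319] [52.6 27.5] 74.2 0.0268
```

View pics/top_end.png

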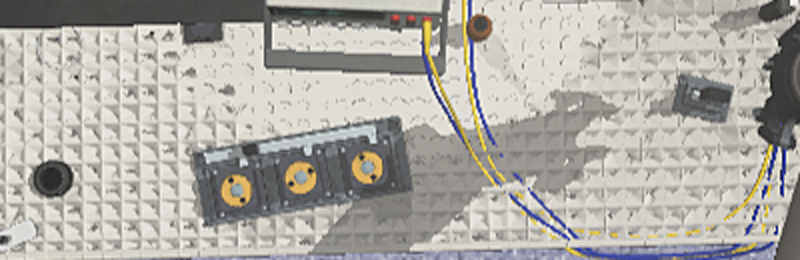

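The top view shows all three cells in the nests at (236,190), (300,177) and (367,167). The slide is locked, with its knob at (250,150), and the spanner stands upright at (710,97). The puck, bottle and frame are where they were.

```bash
python3 -c "
from bench import r; print(r.hand_in())"
```

```text
the job is handed in; nothing more can be done
None
```

I put all three cells in the carrier, locked the slide at its end stop, tightened every ring to its stop, put the spanner back upright in its stand, and handed the job in at about 76 s on the robot's clock; no verdict was returned.

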